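# Clear the filter bay and hook the rinsed filter cassette back in

### The arm

A 7-joint arm with a two-finger parallel gripper is mounted at the origin on a cart in front of the work surface, level with it; the furniture and walls round the work are solid. World frame = base frame: x ahead of the robot, y to its left, z up, the work surface at z = 0. Lengths are in m, angles in rad, forces in N, time in s.
With the tool pointing down it reaches from about 0.425 to 0.925 m from the base axis. Payload 6.8 kg.
Tool frame: the origin (TCP) lies on the mounting face of the last link; the fingertips stand 173 mm ahead of it and the grasp point (between the pads) lies 155 mm ahead of it; z points along the fingers, y is the direction in which the jaws open and shut (so a half turn about z gives the same grasp; the last joint's range is limited). The gripper opens to 85 mm and grips with 20 to 120 N. Pads are 22 mm wide; open, the fingers measure 114 mm over their backs; the gripper's body (76 mm by 85 mm) begins 54 mm behind the grasp point. The pads swing forward as they close: fully open they stand 13 mm farther back than shut.
Start: joints at [-1.409, 0.477, 0.022, 1.555, -0.011, 1.109, -0.083], TCP at [0.18, 0.651, 0.405] pointing down, gripper open.
Joint ranges: [-2.96, 2.96], [-0.34, 2.1], [-1.41, 1.46], [0.24, 2.44], [-1.37, 4.51], [0.17, 1.92], [-2.96, 2.96]. Speed limits (rad/s): [2.39, 2.39, 3.14, 3.14, 3.14, 3.14, 3.14].

### API

Orientations are given as a unit quaternion [w, x, y, z].
In Python, from station import sensors, read_camera, bot gives the robot as it stands. The module is installed in compiled form; this text tells all that it offers.
- The arm moves only by the tool play_rows, never from a script. Its argument "commands" is a list of rows, each a list of 4 numbers: the shift along the tool's x, y, z in m, then the turn about the tool's z in degrees. A call has 1 to 20 rows; each row shifts and turns the commanded pose from where the row before left it, along the tool's axes as they then stand; what a row does not reach is not made up. A row lasts 1/10 s, in which the tool goes at most 50 mm and 8.59 degrees, less where a joint would pass 70% of its speed; a pose out of reach is approached as far as the arm can. A call with a gripper value outside its range is refused whole. "claw" is the finger opening in m, from 0 to 0.0854, set as the call begins (left out, the last holds). The fingers move at their own pace and stop on an object; "force" is the grip in N (left out, the last holds). Time passes only in rows, so rows that do not move let the fingers close. It gives the time, the measured TCP pose, the force and the opening at its end, in the units of the state.
- sensors.get_obs(): the state, without advancing time (a new reading comes with each control period).
- read_camera(name): name is "side" or "top"; returns a dict with "frame" (420x560x3 uint8, blue, green, red), "depth" (420x560 float32, m along the optical axis (not along the pixel's ray), 0 where there is no reading), "fx", "fy", "cx", "cy" (pixels), "distortion" ([k1, k2, p1, p2, k3] as OpenCV has them; the pictures are not rectified), "rvec" (rotation vector, rad) and "tvec" (3), from world to camera coordinates, as OpenCV has them. Camera axes: x right, y down, z forward; pixel columns grow to the right and rows downward; lengths in m; the calibration is good to about 2 mm. A picture is of the moment at which its call begins.
- bot.hand_in(): hands the job in, once; it reports no verdict.
The state is a dict: "t": time; "q": joint angles; "joint_vel": joint speeds; "joint_torque": joint torques, N m; "eef_pos": TCP position; "tool_rot": TCP orientation; "contact_force": force on the tool from outside, world axes, zero at the start; "torque": the same for the moment, N m; "gripper_width": opening from 0.0 (shut) to 1.0 (fully open).
Only numpy, scipy, OpenCV 4.12 (cv2) and the standard library are available. Lean on these libraries where they do the work, as an engineer would, in place of code of your own. Each camera call takes 0.05 s, during which the arm holds its last target.

### The job

Someone has left the salt shaker in the open bay of the water-filter station: stand it upright in the middle of the round blue-rimmed tray. Then take the rinsed filter cassette from its sloping drying stand, hook its tongue under the blue lip of the bay while the cassette is still tilted, and swing the other end down until it lies flat and the orange spring catch has snapped over it. Do not disturb the pepper mill, dropper bottle, tin and glass that stand around.

Things in the scene. Friction and masses are not known exactly. Their poses are not given: they have to be found in the camera images.
- station: White water-filter station, fixed, 179 x 100 x 43 mm high (x -72 to +106). Origin: on the worktop under the centre of its open-topped bay; x from the lip end (near the robot) to the catch end, z up. Bay: 133 long (x -66.5 to 66.5), 84 wide, floor 22 mm and walls 42 mm above the worktop. It stands in one of three places side by side (stand and tray have the others), turned up to 0.3 rad.
- lip_edge (a point): Middle of the lower free edge of the station's blue lip, which reaches 12 mm over the -x end of the bay: at x = -54.5, y = 0, z = 36 mm of the station, so 14 mm of room lies under it; the lip's top is at 43 mm. Same axes as the station.
- catch (a joint): Orange spring catch, middle of the bay's +x end: 0 m sprung out, up to 0.008 m pushed back along the station's +x (1.4 N at 0, 2.8 N at 4 mm). Its nose reaches 4 mm into the bay (to x = 62.5 mm) at height 34 mm, with a steep (65 deg) face above. The cassette's tail, pressed down with some 3 to 8 N, pushes it back; it then springs out over the frame plate.
- cassette_grip (a point): Point in the mid-plane of the cassette's white grip rib, 41 mm above its underside. Axes: x from tongue to tail, y across, z up out of its top. Rib: 16 thick (x), 48 wide (y), 20 to 50 mm above the underside. Seated: axes as the station's, this point at about x = 6 (4.5 to 7.5), y = 0, z = 63 mm of the station. Starts on the stand, tilted 30 deg, tongue low and towards the robot.
- cassette: Filter cassette, 130 to 250 g, origin on its underside, 6 mm to -x of the grip point, same axes. White frame plate 118 x 78 x 8 mm (x -53 to 65 of this origin); level with the underside a tongue 56 wide, 5 thick reaches 12 mm further (to x = -65); blue hump 84 x 64 mm (x -33 to 51) up to 20 mm; grip rib across it up to 50 mm.
- cassette_nose (a point): The tip of the cassette's tongue, middle of its 56 mm width and 5 mm thickness: 71 mm to -x of and 38.5 mm below the grip point in the cassette's axes. Same axes.
- stand: Dark metal drying stand, fixed, footprint 120 x 90 mm. Origin: on the worktop under its middle; its deck of slats slopes 30 deg, rising towards its +x from 12 to 78 mm; the cassette lies on it with its tongue against a stop bar 10 mm high at the low end (-x). Turned up to 0.3 rad.
- tray: Round tray with a blue rim and a pale middle, 171 mm across, fixed. Origin: on the worktop under its centre; a thing set on its middle stands 13 mm above the worktop.
- shaker_mid (a point): Salt shaker, glass with white salt and a grey top, round, 44 across x 90 mm high (34 across in its top 16 mm), 85 to 170 g; the point is on its axis, half-way up (45 mm), z up its axis. At the start it stands in the bay of the station, near its middle.
- pepper_mill: Bystander: dark wooden pepper mill, 58 across x 170 mm high, loose; origin at the centre of its underside. Behind it, beyond x = 0.6 m, wall cabinets overhang the worktop from 0.46 m up: keep the arm clear of them.
- dropper_bottle: Bystander: small brown dropper bottle, 34 across x 102 mm high, loose; origin at the centre of its underside.
- tin: Bystander: food tin, 75 across x 58 mm high, loose; origin at the centre of its underside.
- glass: Bystander: drinking glass, 81 across x 91 mm high, loose; origin at the centre of its underside.
- shaker: The salt shaker as a whole: origin at the centre of its underside.

How it is judged:
By the outcome, as a careful person would: the job done as asked, in the order asked, and still so for the second after the job is handed in, with the robot touching nothing.
It also fails if it takes over 67 s, if anything falls off the work surface, if the arm or the gripper's body presses on something with over 40 N, if the wrist force passes 120 N, or if a joint passes its speed limit or range.

## Working session

There is one attempt and no reset: what is moved stays moved. The work goes in short steps, Python scripts to look and compute and a tool call to move; the robot and the scene stay as the last step left them, time stands still between calls to the robot, and variables do not carry over. Pictures are saved under pics/ and viewed, and the job is handed in when it is done.

Besides the shell and the picture viewer there is one more tool, called after "Request:" as a command line: name --pt "numbers of a row" for each row, then --argument value for the rest. play_rows: Moves the arm, as the interface text tells. Its arguments: {"type":"object","properties":{"commands":{"type":"array"},"claw":{"type":"number"},"force":{"type":"number"}},"required":["commands"]}

```bash
mkdir -p pics
python3 - <<'E'
from station import sensors, read_camera, bot
import cv2,pickle
o=sensors.get_obs()
for k,v in o.items(): print(k,v)
for n in("top","side"):
    c=read_camera(n); pickle.dump(c,open(f"{n}0.pkl","wb")); cv2.imwrite(f"pics/{n}0.png",c["frame"])
    print(n,c["fx"],c["fy"],c["cx"],c["cy"],c["distortion"],c["rvec"],c["tvec"])
E
```

```text
t 0.0
q [-1.40910326  0.47782434  0.02233947  1.55646517 -0.0115048   1.10930716
 -0.08307895]
joint_vel [-8.09937826e-04 -8.96146187e-04  4.82362246e-04 -5.76558638e-04
 -7.63435340e-04 -1.49310183e-03 -7.54260546e-05]
joint_torque [-3.84538034e-04 -5.96440673e+01  1.60731889e+00 -2.81200522e+01
  1.23940801e-02  9.39641468e-03  6.59573004e-06]
eef_pos [0.17982575 0.65031544 0.40370337]
tool_rot [-5.83069306e-05  1.34467611e-01  9.90917545e-01 -9.36119694e-04]
contact_force [-0.38943227  0.19907419 -0.25633943]
torque [0.0008567  0.01677822 0.01838883]
gripper_width 0.9959200366704145
top 437.4593135601685 437.4593135601685 278.3687415684637 206.78549192313724 [-0.05920392  0.          0.          0.          0.        ] [ 2.11082023 -2.09276455  0.2426755 ] [-0.06462454  0.52325715  1.0118166 ]
side 445.35664828896586 445.35664828896586 277.2653607122625 202.19246916306344 [0.03530012 0.         0.         0.         0.        ] [ 0.36993004 -2.77079346  1.23458566] [0.47092825 0.17634203 0.86296433]
```

View pics/top0.png

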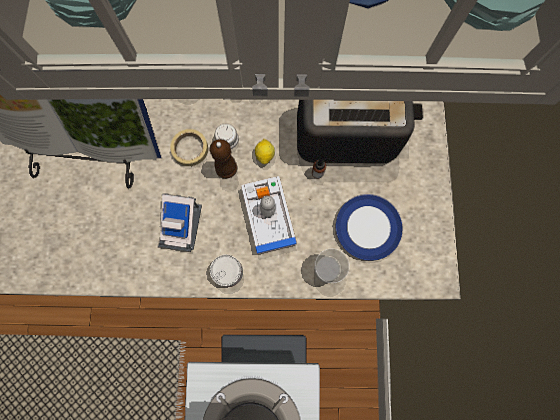

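View pics/side0.png

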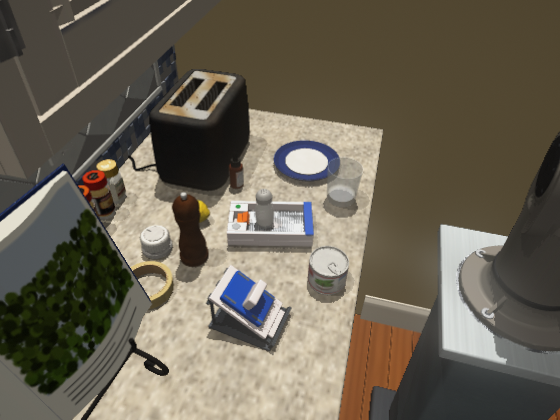

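The top view shows the stand with the cassette at about (180,222), the station with the shaker at (268,210), and the tray at (369,228). The tin is at (225,271), glass (331,268), dropper (319,168) and pepper mill (224,160). Next I'll build orthographic maps from the depth images.

```bash
cat > h.py <<'E'
import numpy as np,cv2,pickle
def cloud(c):
    d=c["depth"];H,W=d.shape
    K=np.array([[c["fx"],0,c["cx"]],[0,c["fy"],c["cy"]],[0,0,1]])
    u,v=np.meshgrid(np.arange(W),np.arange(H))
    p=cv2.undistortPoints(np.stack([u,v],-1).reshape(-1,1,2).astype(np.float64),K,np.array(c["distortion"])).reshape(-1,2)
    z=d.reshape(-1); P=np.c_[p*z[:,None],z]
    R=cv2.Rodrigues(np.array(c["rvec"]))[0]
    Wd=(P-np.array(c["tvec"]))@R
    return Wd.reshape(H,W,3),(z>0).reshape(H,W)
def proj(c,X):
    K=np.array([[c["fx"],0,c["cx"]],[0,c["fy"],c["cy"]],[0,0,1]])
    return cv2.projectPoints(np.atleast_2d(X).astype(float),np.array(c["rvec"]),np.array(c["tvec"]),K,np.array(c["distortion"]))[0].reshape(-1,2)
E
python3 - <<'E'
from h import *
for n in("top","side"):
    c=pickle.load(open(n+"0.pkl","rb")); W,m=cloud(c); f=c["frame"].astype(int)
    b,g,r=f[...,0],f[...,1],f[...,2]
    t=m&(W[...,0]>.35)&(W[...,0]<1.1)&(abs(W[...,1])<.6)&(abs(W[...,2])<.02)
    print(n,"table z med",np.median(W[...,2][t]))
    pts={"top":dict(tin=(225,271),glass=(331,268),drop=(319,168),mill=(224,147),tray=(369,228),shaker=(267,200),rib=(172,224),lip=(276,244),catch=(263,192)),
    "side":dict(tin=(328,260),tray=(306,161),shaker=(264,196),rib=(256,296),lip=(308,218),catch=(242,217),mill=(183,198))}[n]
    for k,(u,v) in pts.items():print(k,W[v,u].round(4),f[v,u])
    # ortho map 1mm/px x .4-.9 , y -.45...45
    # blue mask comps
    blue=m&(b>r+40)&(b>g+25)&(W[...,0]>.35)&(W[...,0]<1)&(abs(W[...,1])<.5)&(W[...,2]<.2)
    nn,lab,st,ce=cv2.connectedComponentsWithStats(blue.astype(np.uint8))
    for i in range(1,nn):
        if st[i,4]>60:
            q=W[lab==i];print(i,st[i],"min",q.min(0).round(3),"max",q.max(0).round(3),"med",np.median(q,0).round(3))
E
python3 - <<'E'
import cv2
for n,(x0,y0,w,h) in dict(top=(140,110,280,190),side=(140,110,260,250)).items():
    f=cv2.imread(f"pics/{n}0.png")[y0:y0+h,x0:x0+w]
    s=min(800/w,600/h); cv2.imwrite(f"pics/{n}0z.png",cv2.resize(f,None,fx=s,fy=s,interpolation=cv2.INTER_CUBIC)); print(s)
E
```

```text
top table z med -5.945838356644011e-05
tin [0.3667 0.0659 0.0543] [197 209 215]
glass [ 0.3799 -0.1926  0.0104] [134 137 143]
drop [ 0.6216 -0.1602  0.0686] [24 29 26]
mill [0.6414 0.0662 0.1567] [29 52 83]
tray [ 0.4815 -0.2909  0.0126] [213 217 218]
shaker [ 0.5278 -0.0334  0.1119] [155 161 167]
rib [0.4723 0.1904 0.0927] [199 205 218]
lip [ 0.4344 -0.0551  0.0426] [206 112  55]
catch [ 0.567  -0.0211  0.0372] [ 10 103 216]
9 [ 336  195   66   65 1879] min [ 0.402 -0.372  0.   ] max [ 0.567 -0.206  0.024] med [ 0.484 -0.292  0.013]
10 [163 202  27  36 576] min [0.449 0.155 0.042] max [0.527 0.22  0.09 ] med [0.498 0.185 0.073]
12 [256 237  40  17 302] min [ 0.414 -0.102  0.001] max [ 0.452 -0.005  0.049] med [ 0.432 -0.053  0.042]
side table z med -0.0006115993815410739
tin [0.3717 0.0629 0.0517] [201 212 214]
tray [ 0.4853 -0.2831  0.0133] [224 232 236]
shaker [ 0.5221 -0.0201  0.1072] [150 160 163]
rib [0.4717 0.204  0.088 ] [218 224 231]
lip [ 0.433  -0.0478  0.0432] [200 110  78]
catch [ 0.5708 -0.0195  0.0361] [ 40  95 197]
mill [0.6428 0.0874 0.164 ] [71 75 77]
1 [274 141  64  39 861] min [ 0.411 -0.372  0.005] max [ 0.569 -0.177  0.09 ] med [ 0.506 -0.317  0.011]
5 [303 202  11  33 273] min [ 0.415 -0.102  0.02 ] max [ 0.453 -0.001  0.045] med [ 0.433 -0.048  0.042]
6 [ 220  271   54   55 1215] min [0.45  0.153 0.041] max [0.531 0.229 0.089] med [0.497 0.199 0.071]
2.857142857142857
2.4
```

View pics/top0z.png

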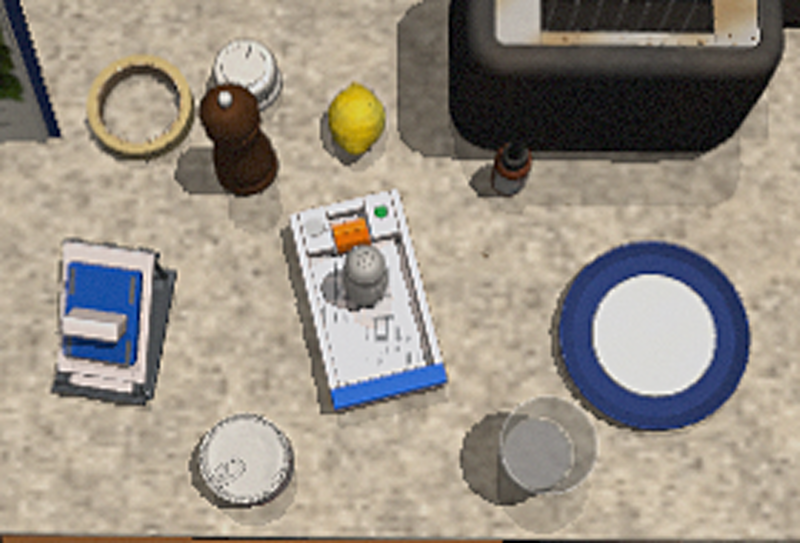

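View pics/side0z.png

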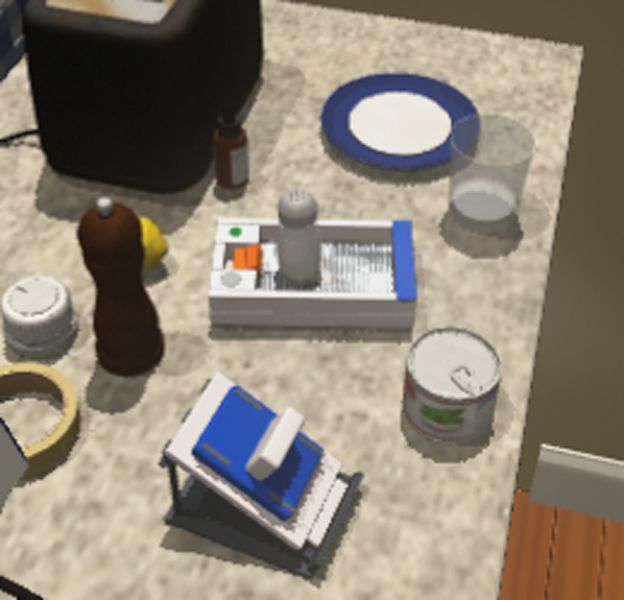

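```bash
cat > fit.py <<'E'
from h import *
from scipy.optimize import least_squares
from scipy.spatial.transform import Rotation as R
def box(p,lo,hi):
    c=(np.array(lo)+hi)/2;h=(np.array(hi)-lo)/2;q=abs(p-c)-h
    return np.linalg.norm(np.maximum(q,0),axis=1)+np.minimum(q.max(1),0)
def cass(p): # mm, cassette frame
    return np.min([box(p,(-53,-39,0),(65,39,8)),box(p,(-65,-28,0),(-53,28,5)),box(p,(-33,-32,0),(51,32,20)),box(p,(-2,-24,18),(14,24,50))],0)
def stat(p):
    bay=box(p,(-66.5,-42,22),(66.5,42,60))
    d=np.maximum(box(p,(-72,-50,0),(106,50,42.5)),-bay)
    return np.minimum(d,box(p,(-72,-50,36),(-54.5,50,43)))
def T_c(x,tilt=30): # yaw, tilt: tongue(-x) low => rotate about y by -tilt
    return R.from_euler("zy",[x[3],-np.deg2rad(tilt)])
def fit_c(P,x0):
    f=lambda x:cass(T_c(x,np.rad2deg(x[4])).inv().apply(P-x[:3]))
    return least_squares(f,x0,loss="soft_l1",f_scale=1.5,x_scale=[1,1,1,.02,.02])
def fit_s(P,x0,ex=None):
    def f(x):
        q=R.from_euler("z",x[2]).inv().apply(P-np.array([x[0],x[1],0]));d=stat(q)
        return d
    return least_squares(f,x0,loss="soft_l1",f_scale=1.5,x_scale=[1,1,.02])
E
python3 - <<'E'
from fit import *
for n in("top","side"):
    c=pickle.load(open(n+"0.pkl","rb")); W,m=cloud(c); f=c["frame"].astype(int)
    R_=cv2.Rodrigues(np.array(c["rvec"]))[0];print(n,"cam at",-R_.T@np.array(c["tvec"]))
    P=W[m]*1000
    x0=np.array([490,-40,.3 if 0 else .2])
    for it in range(4):
        q=R.from_euler("z",x0[2]).inv().apply(P-np.array([x0[0],x0[1],0]))
        s=(abs(q[:,0]-17)<110)&(abs(q[:,1])<65)&(q[:,2]>8)&(q[:,2]<50)
        s&=~((abs(q[:,0])<60)&(abs(q[:,1])<38))&(stat(q)<(30,15,8,5)[it])
        r=fit_s(P[s],x0);x0=r.x
    print("station",x0.round(3),s.sum(),np.abs(r.fun).mean())
    x0=np.array([480,190,40,.1,.5236])
    b=f[m]; 
    for it in range(4):
        q=T_c(x0,np.rad2deg(x0[4])).inv().apply(P-x0[:3]);bright=b.sum(1)>200
        s=(abs(q[:,0])<90)&(abs(q[:,1])<60)&(q[:,2]>-5)&(q[:,2]<60)&(P[:,2]>8)&(cass(q)<(25,12,6,5)[it])&bright
        r=fit_c(P[s],x0);x0=r.x
    print("cass",x0.round(3),np.rad2deg(x0[4]),s.sum(),np.abs(r.fun).mean())
    # round things
    for k,(cx,cy,z0,z1,rad) in dict(shaker=(515,-30,78,104,24),shakerbody=(515,-30,40,90,30),drop=(620,-160,30,95,30),mill=(640,75,20,165,45),tin=(370,65,50,65,50),tintop=(370,65,10,50,50),glass=(380,-190,5,85,55)).items():
        s=(np.hypot(P[:,0]-cx,P[:,1]-cy)<rad)&(P[:,2]>z0)&(P[:,2]<z1);q=P[s]
        print(k,s.sum(),q.min(0).round(),q.max(0).round(),np.median(q,0).round()) if s.sum() else None
    s=(f[m].min(1)>180)&(np.hypot(P[:,0]-485,P[:,1]+288)<75)&(P[:,2]<20)
    q=P[s];e=cv2.minEnclosingCircle(q[:,:2].astype(np.float32));print("tray mid",s.sum(),q.mean(0),e)
    bb=f[m]; s=(bb[:,0]>bb[:,2]+30)&(np.hypot(P[:,0]-485,P[:,1]+288)<100)&(P[:,2]<26)&(P[:,2]>2)
    print("tray rim",cv2.minEnclosingCircle(P[s][:,:2].astype(np.float32)))
E
```

```text
top cam at [ 0.2818277  -0.05882915  1.10401969]
station [ 4.94874e+02 -3.90760e+01  2.50000e-01] 1464 1.788780348111826
cass [ 4.89161e+02  1.90638e+02  4.48750e+01 -1.20000e-01  5.11000e-01] 29.27196368412636 1550 1.5062625411840986
shaker 63 [508. -50.  78.] [535. -19. 104.] [513. -35.  97.]
shakerbody 130 [503. -54.  41.] [532. -12.  90.] [510. -35.  66.]
drop 160 [ 615. -177.   30.] [ 643. -146.   95.] [ 624. -159.   61.]
mill 654 [616.  52.  21.] [670. 106. 165.] [631.  73. 134.]
tin 776 [333.  28.  50.] [407. 102.  63.] [369.  66.  55.]
tintop 63 [332.  28.  11.] [399.  91.  50.] [351.  37.  33.]
glass 869 [ 336. -238.    5.] [ 418. -147.   85.] [ 384. -192.   15.]
tray mid 1391 [ 484.62829637 -289.55343316   12.80657185] ((485.29107666015625, -290.0539245605469), 54.70265197753906)
tray rim ((484.4474182128906, -289.0892639160156), 84.7313461303711)
side cam at [0.33671604 0.62788579 0.69997078]
station [ 4.93044e+02 -3.70300e+01  2.51000e-01] 2331 1.4931733769042015
cass [ 4.89370e+02  1.92536e+02  4.37110e+01 -1.12000e-01  5.17000e-01] 29.61619090830845 2808 1.2932217125118228
shaker 165 [507. -41.  78.] [537. -11. 104.] [519. -17.  92.]
shakerbody 359 [503. -36.  40.] [543.  -7.  90.] [519. -15.  65.]
drop 283 [ 614. -169.   30.] [ 647. -139.   93.] [ 628. -150.   58.]
mill 1497 [615.  63.  20.] [668. 109. 165.] [634.  97. 102.]
tin 1020 [332.  29.  50.] [406. 107.  60.] [369.  69.  54.]
tintop 519 [332.  68.  10.] [406. 107.  50.] [367. 100.  31.]
glass 1295 [ 340. -223.    5.] [ 419. -141.   85.] [ 379. -159.   57.]
tray mid 833 [ 485.15625422 -286.36965319   11.49275434] ((486.3244934082031, -287.02349853515625), 57.695701599121094)
tray rim ((484.05401611328125, -286.70733642578125), 86.68815612792969)
```

```bash
cat >> h.py <<'E'
from scipy.spatial.transform import Rotation as R
def plan(grasp,yaw_y_deg,o=None):
    """grasp point world (m), direction angle of tool y (deg, mod 180)"""
    from station import sensors
    o=o or sensors.get_obs(); q=np.array(o["tool_rot"]);Rm=R.from_quat(q[[1,2,3,0]]).as_matrix()
    g=np.array(o["eef_pos"])+Rm[:,2]*.155
    a=np.degrees(np.arctan2(Rm[1,1],Rm[0,1])); d=-((yaw_y_deg-a+90)%180-90)
    print("t",round(o["t"],2),"grasp now",g.round(4),"tooly",a.round(2),"tilt",np.degrees(np.arccos(-Rm[2,2])).round(2),"F",np.round(o["contact_force"],1),"w",round(o["gripper_width"],3),"q",np.round(o["q"],2))
    print("tool shift (current axes)",(Rm.T@(np.array(grasp)-g)).round(4),"turn",d.round(2))
E
python3 - <<'E'
from fit import *
from h import plan
for n in("top","side"):
    c=pickle.load(open(n+"0.pkl","rb")); W,m=cloud(c); P=W[m]*1000
    for z0,z1 in((45,92),(50,80)):
        x=np.array([520,-30.])
        for it in range(5):
            s=(np.hypot(*(P[:,:2]-x).T)<30)&(P[:,2]>z0)&(P[:,2]<z1)
            q=P[s];r=least_squares(lambda x:np.hypot(*(q[:,:2]-x).T)-22,x,loss="soft_l1",f_scale=1.);x=r.x
        print(n,x,s.sum(),abs(r.fun).mean())
plan([.52,-.03,.25],90)
E
```

```text
top [528.80329476 -33.26282125] 125 1.841911987926101
top [528.2194357 -33.4028933] 94 1.5316132751703575
side [525.66601186 -34.00674901] 342 2.034906062910612
side [525.5177932  -33.41941448] 237 1.641851384980135
t 0.1 grasp now [0.1798 0.6501 0.2488] tooly 74.54 tilt 0.09 F [ 0.1 -1.1 -0.6] w 1.0 q [-1.41  0.48  0.02  1.56 -0.01  1.11 -0.08]
tool shift (current axes) [-5.092e-01 -5.648e-01 -2.000e-04] turn -15.46
```

Request:
play_rows --pt "-0.0304 -0.0333 0 0" --pt "-0.0304 -0.0333 0 0" --pt "-0.0304 -0.0333 0 0" --pt "-0.0304 -0.0333 0 0" --pt "-0.0304 -0.0333 0 0" --pt "-0.0304 -0.0333 0 0" --pt "-0.0304 -0.0333 0 0" --pt "-0.0304 -0.0333 0 0" --pt "-0.0304 -0.0333 0 0" --pt "-0.0304 -0.0333 0 0" --pt "-0.0304 -0.0333 0 0" --pt "-0.0304 -0.0333 0 0" --pt "-0.0304 -0.0333 0 0" --pt "-0.0304 -0.0333 0 0" --pt "-0.0304 -0.0333 0 0" --pt "-0.0304 -0.0333 0 0" --pt "-0.0304 -0.0333 0 0" --claw 0.0854 --force 40

```text
t: 1.8
eef_pos: [0.5275, -0.0345, 0.4046]
tool_rot: [-0.0, 0.134, 0.991, 0.0]
contact_force: [0.8, 0.1, -0.4]
gripper_width: 0.998
```

Request:
play_rows --pt "0 0 0 -7.4" --pt "0 0 0 -7.5" --pt "0 0 0 -7.5" --pt "0 0 0 -7.5" --pt "0 0 0 0" --pt "0 0 0 0"

```text
t: 2.4
eef_pos: [0.527, -0.0328, 0.4045]
tool_rot: [-0.0, -0.124, 0.992, 0.0]
contact_force: [0.1, 0.1, 0.4]
gripper_width: 1.001
```

Run:
```python
from h import *
from station import read_camera
plan([.5265,-.0335,.083],104.35)
c=read_camera("side");cv2.imwrite("pics/s1.png",c["frame"])
```

```text
t 2.4 grasp now [ 0.5269 -0.0328  0.2495] tooly 104.24 tilt 0.03 F [0.1 0.1 0.4] w 1.001 q [-0.37  0.24  0.38  1.93 -0.1   0.99  1.87]
tool shift (current axes) [ 0.0005 -0.0006  0.1665] turn -0.11
```

View pics/s1.png

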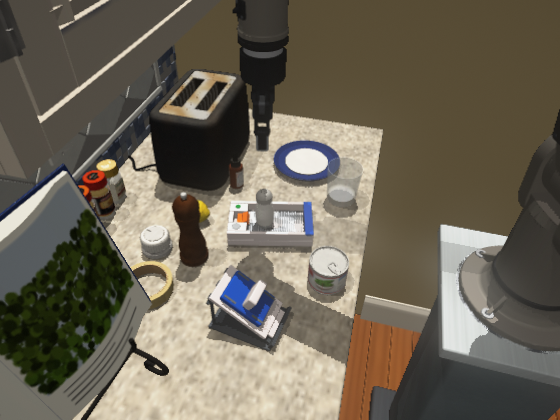

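The gripper (fingertips at about (262,150)) hangs over the shaker at (264,196). I'll descend and grip it.

Request:
play_rows --pt "0 0 0.035 0" --pt "0 0 0.035 0" --pt "0 0 0.035 0" --pt "0 0 0.03 0" --pt "0 0 0.02 0" --pt "0 0 0.011 0" --pt "0 0 0 0"

```text
t: 3.15
eef_pos: [0.5267, -0.0326, 0.2376]
tool_rot: [-0.001, -0.125, 0.992, -0.0]
contact_force: [-0.1, 0.5, 0.2]
gripper_width: 1.003
```

Request:
play_rows --pt "0 0 0 0" --pt "0 0 0 0" --pt "0 0 0 0" --pt "0 0 0 0" --pt "0 0 0 0" --pt "0 0 0 0" --pt "0 0 0 0" --pt "0 0 0 0" --claw 0.03 --force 40

```text
t: 3.95
eef_pos: [0.5276, -0.0326, 0.2398]
tool_rot: [0.001, -0.126, 0.992, 0.0]
contact_force: [-0.3, 1.5, 5.3]
gripper_width: 0.413
```

Run:
```python
from h import *
from station import read_camera
plan([.5265,-.0335,.250],104.35)
for n in("side","top"):
  c=read_camera(n);cv2.imwrite(f"pics/{n}2.png",cv2.resize(c["frame"][120:320,180:400],None,fx=3,fy=3))
```

```text
t 3.95 grasp now [ 0.5279 -0.0325  0.0848] tooly 104.44 tilt 0.11 F [-0.3  1.5  5.3] w 0.413 q [-0.3   0.48  0.3   2.05 -0.23  0.64  1.98]
tool shift (current axes) [ 0.0013 -0.0006 -0.1652] turn 0.09
```

View pics/side2.png

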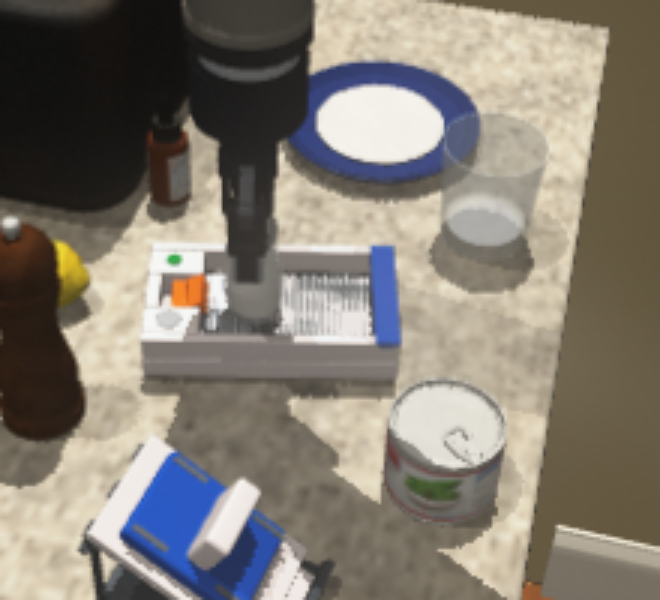

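Request:
play_rows --pt "0 0 -0.01 0" --pt "0 0 -0.015 0" --pt "0 0 -0.03 0" --pt "0 0 -0.03 0" --pt "0 0 -0.03 0" --pt "0 0 -0.03 0" --pt "0 0 -0.02 0" --pt "0 0 0 0"

```text
t: 4.85
eef_pos: [0.5278, -0.0332, 0.4072]
tool_rot: [0.003, -0.125, 0.992, 0.0]
contact_force: [0.4, 0.7, -1.4]
gripper_width: 0.415
```

Run:
```python
from h import *
from station import read_camera
plan([.4846,-.288,.250],104.35)
for n in("side","top"):
  c=read_camera(n);pickle.dump(c,open(n+"3.pkl","wb"));cv2.imwrite(f"pics/{n}3.png",cv2.resize(c["frame"][70:270,180:400],None,fx=3,fy=3))
```

```text
t 4.85 grasp now [ 0.5288 -0.033   0.2522] tooly 104.41 tilt 0.36 F [ 0.4  0.7 -1.4] w 0.415 q [-0.38  0.24  0.39  1.92 -0.11  0.99  1.88]
tool shift (current axes) [ 0.1063 -0.2359  0.0017] turn 0.06
```

View pics/side3.png

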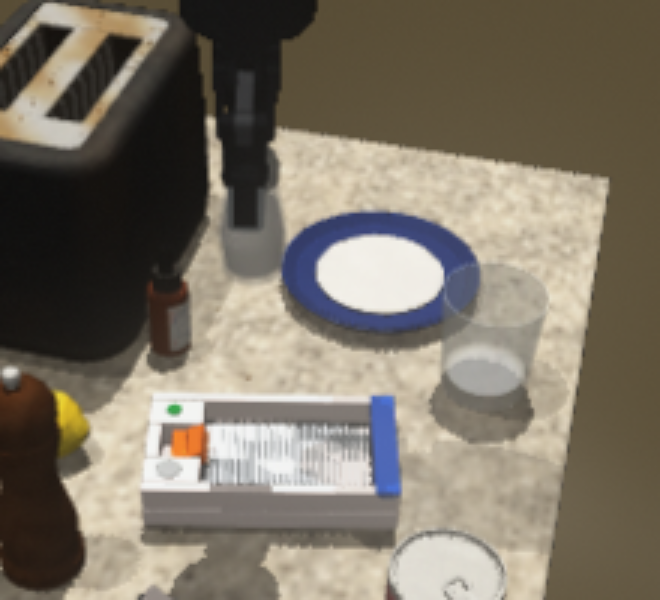

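View pics/top3.png

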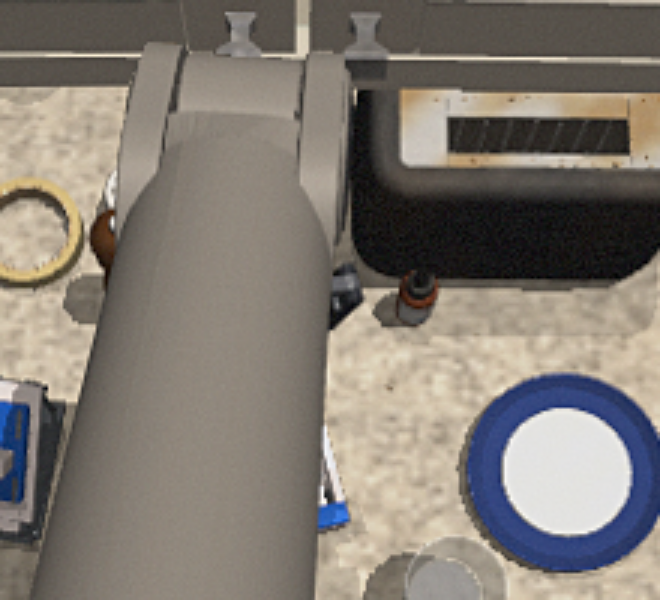

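Run:
```python
from fit import *
c=pickle.load(open("side3.pkl","rb"));W,m=cloud(c);P=W*1000;f=c["frame"].astype(int)
s=m&(np.hypot(P[...,0]-528,P[...,1]+33)<35)&(P[...,2]>170)&(P[...,2]<260)
print(s.sum(),P[s].min(0),P[s].max(0))
s&=f.sum(2)>240
for z in range(180,260,8):
    k=s&(abs(P[...,2]-z)<4)
    if k.sum()>3:print(z,k.sum(),P[k].min(0).round(),P[k].max(0).round(),P[k].mean(0).round(1))
def res(x):
    ax=np.array([x[2],x[3],1]);ax/=np.linalg.norm(ax);d=Q-np.array([x[0],x[1],200]);return np.linalg.norm(d-np.outer(d@ax,ax),axis=1)-22
k=s&(P[...,2]>190)&(P[...,2]<232);Q=P[k];r=least_squares(res,[525,-33,0,0],loss="soft_l1",f_scale=1,x_scale=[1,1,.05,.05]);print(r.x,abs(r.fun).mean(),len(Q))
# projection check: bottom of axis and rim
for z in (186,189.4,193):
    a=np.linspace(0,2*np.pi,8,endpoint=False);print(z,proj(c,np.c_[.5275+.022*np.cos(a),-.033+.022*np.sin(a),np.full(8,z/1000)])[:,1].max())
```

```text
627 [503.89064833 -40.30718053 189.28777097] [544.84942632   1.26606395 259.96765798]
188 11 [511. -25. 189.] [543. -13. 192.] [522.3 -16.5 190.6]
196 65 [505. -32. 192.] [542. -11. 200.] [520.2 -16.5 196.1]
204 68 [505. -35. 200.] [542.  -9. 208.] [520.4 -16.4 204.1]
212 74 [504. -33. 208.] [544. -10. 216.] [521.3 -15.3 212. ]
220 88 [504. -34. 216.] [544.  -9. 224.] [521.  -16.8 220.1]
228 85 [505. -37. 224.] [545.  -9. 232.] [521.1 -18.1 227.2]
236 63 [506. -40. 232.] [542.  -5. 240.] [518.5 -19.3 235.9]
244 39 [508. -40. 240.] [543. -10. 248.] [518.3 -24.8 244.3]
252 25 [510. -33. 249.] [540.  -9. 256.] [513.9 -23.1 251.9]
[ 5.25949360e+02 -3.38327116e+01  1.38614300e-02  6.48389687e-03] 0.9769292735125884 388
186 167.11259735222055
189.4 165.67319290944636
193 164.1404511825728
```

The side view shows the shaker upright in the fingers with its base at z≈0.1895, and the bay now empty. I'll carry it over the tray.

Request:
play_rows --pt "0.008 -0.018 0 0" --pt "0.016 -0.0365 0 0" --pt "0.018 -0.041 0 0" --pt "0.018 -0.041 0 0" --pt "0.018 -0.041 0 0" --pt "0.014 -0.031 0 0" --pt "0.008 -0.018 0 0" --pt "0.004 -0.009 0 0" --pt "0 0 0 0" --pt "0 0 0 0"

```text
t: 5.95
eef_pos: [0.4855, -0.2854, 0.4029]
tool_rot: [-0.001, -0.126, 0.992, 0.001]
contact_force: [0.3, -1.1, -1.2]
gripper_width: 0.416
```

Run:
```python
from h import *
plan([.4866,-.287,.0765],104.4)
```

```text
t 5.95 grasp now [ 0.4853 -0.2853  0.2479] tooly 104.52 tilt 0.1 F [ 0.3 -1.1 -1.2] w 0.416 q [ 0.02  0.32  0.5   1.86 -0.18  1.01  2.42]
tool shift (current axes) [-0.001  -0.0023  0.1714] turn 0.12
```

Request:
play_rows --pt "0 -0.001 0.03 0" --pt "0 0 0.04 0" --pt "0 0 0.04 0" --pt "0 0 0.03 0" --pt "0 0 0.015 0" --pt "0 0 0.01 0" --pt "0 0 0 0"

```text
t: 6.65
eef_pos: [0.4857, -0.2871, 0.2383]
tool_rot: [-0.0, -0.126, 0.992, 0.0]
contact_force: [-0.3, 0.8, -1.1]
gripper_width: 0.415
```

Run:
```python
from h import *
plan([.4866,-.287,.0765],104.4)
```

```text
t 6.65 grasp now [ 0.4856 -0.287   0.0833] tooly 104.5 tilt 0.06 F [-0.3  0.8 -1.1] w 0.415 q [ 0.11  0.54  0.4   1.98 -0.33  0.69  2.54]
tool shift (current axes) [-0.001  -0.0003  0.0068] turn 0.1
```

Request:
play_rows --pt "0 0 0.004 0" --pt "0 0 0.0015 0" --pt "0 0 0.001 0" --pt "0 0 0.001 0" --pt "0 0 0 0"

```text
t: 7.15
eef_pos: [0.4854, -0.2878, 0.2314]
tool_rot: [0.0, -0.126, 0.992, -0.0]
contact_force: [-0.7, -0.6, -0.3]
gripper_width: 0.414
```

Run:
```python
from h import *
from station import read_camera
plan([.4866,-.287,.0765],104.4)
c=read_camera("side");pickle.dump(c,open("side4.pkl","wb"));cv2.imwrite(f"pics/side4.png",cv2.resize(c["frame"][70:270,200:400],None,fx=3,fy=3))
```

```text
t 7.15 grasp now [ 0.4855 -0.2878  0.0764] tooly 104.44 tilt 0.02 F [-0.7 -0.6 -0.3] w 0.414 q [ 0.12  0.55  0.4   1.98 -0.33  0.67  2.55]
tool shift (current axes) [-0.0013  0.0004 -0.0001] turn 0.04
```

View pics/side4.png

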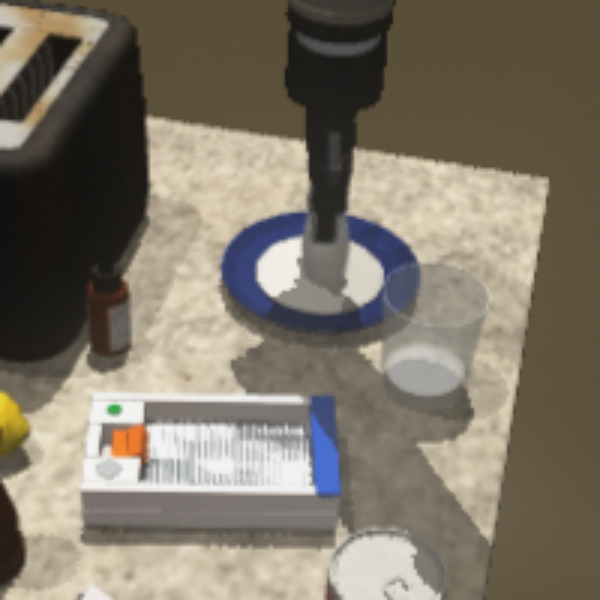

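The shaker is at about (325,260) in the crop, central on the tray. I'll lower it in small steps until it touches.

Request:
play_rows --pt "0 0 0.001 0" --pt "0 0 0.0005 0" --pt "0 0 0 0"

```text
t: 7.5
eef_pos: [0.4856, -0.2879, 0.2305]
tool_rot: [0.0, -0.126, 0.992, 0.0]
contact_force: [-1.8, 1.6, 8.1]
gripper_width: 0.416
```

Request:
play_rows --pt "0 0 0 0" --pt "0 0 0 0" --pt "0 0 0 0" --pt "0 0 0 0" --pt "0 0 0 0" --pt "0 0 -0.01 0" --pt "0 0 -0.03 0" --pt "0 0 -0.04 0" --pt "0 0 -0.04 0" --pt "0 0 -0.04 0" --claw 0.075

```text
t: 8.5
eef_pos: [0.485, -0.2878, 0.3919]
tool_rot: [0.0, -0.125, 0.992, -0.0]
contact_force: [0.6, -0.6, -0.3]
gripper_width: 0.877
```

Run:
```python
from fit import *
from h import plan
from station import read_camera
c=read_camera("side");pickle.dump(c,open("side5.pkl","wb"));cv2.imwrite(f"pics/side5.png",cv2.resize(c["frame"][70:270,200:400],None,fx=3,fy=3))
x=np.array([489.3,191.6,44.3,-.116])
g=x[:3]+T_c(x,30).apply([6,0,41]);print("grip",g,"nose",x[:3]+T_c(x,30).apply([-65,0,2.5]))
plan([g[0]/1000,g[1]/1000,.25],90-np.degrees(.116))
```

```text
grip [473.96123189 190.90555985  82.78688018] nose [432.13665449 199.12310167  14.18347843]
t 8.55 grasp now [ 0.4879 -0.29    0.2435] tooly 104.36 tilt 0.59 F [ 1.5 -2.   3.8] w 0.876 q [ 0.02  0.33  0.51  1.86 -0.19  1.    2.43]
tool shift (current axes) [-0.1059  0.4693 -0.0083] turn 21.01
```

View pics/side5.png

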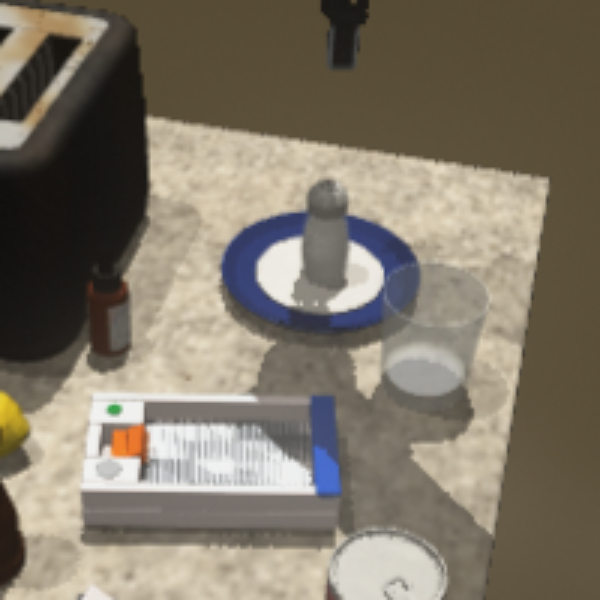

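The shaker stands upright, central on the tray's pale middle (crop (325,275) against the tray centre at (320,272)). Next I'll go to the cassette.

Request:
play_rows --pt "-0.0096 0.0427 0 0" --pt "-0.0096 0.0427 0 0" --pt "-0.0096 0.0427 0 0" --pt "-0.0096 0.0427 0 0" --pt "-0.0096 0.0427 0 0" --pt "-0.0096 0.0427 0 0" --pt "-0.0096 0.0427 0 0" --pt "-0.0096 0.0427 0 0" --pt "-0.0096 0.0427 0 0" --pt "-0.0096 0.0427 0 0" --pt "-0.0096 0.0427 0 0" --pt "0 0 0 7" --pt "0 0 0 7" --pt "0 0 0 7" --pt "0 0 0 0"

```text
t: 10.05
eef_pos: [0.4704, 0.1934, 0.3901]
tool_rot: [0.0, 0.058, 0.998, 0.0]
contact_force: [-0.9, 1.3, -0.3]
gripper_width: 0.879
```

Run:
```python
from fit import *
from h import plan
from station import read_camera
plan([.474,.1909,.085],83.35)
for n in ["top","side"]:
  c=read_camera(n);pickle.dump(c,open(n+"6.pkl","wb"));cv2.imwrite(f"pics/{n}6.png",c["frame"])
  W,m=cloud(c);P=W[m]*1000
  x=np.array([526.-2,-33])
  x=np.array([485.,-288])
  for it in range(5):
            s=(np.hypot(*(P[:,:2]-x).T)<30)&(P[:,2]>22)&(P[:,2]<80)
            q=P[s]
            if len(q)<20: break
            r=least_squares(lambda x:np.hypot(*(q[:,:2]-x).T)-22,x,loss="soft_l1",f_scale=1.);x=r.x
  print(n,x,len(q))
```

```text
t 10.05 grasp now [0.4705 0.1934 0.2351] tooly 83.38 tilt 0.02 F [-0.9  1.3 -0.3] w 0.879 q [-0.77  0.22  0.3   1.98 -0.08  0.95  1.02]
tool shift (current axes) [-0.0037 -0.0021  0.1501] turn 0.03
top [ 484.59189408 -291.35648423] 147
side [ 482.55895869 -288.99351205] 320
```

View pics/side6.png

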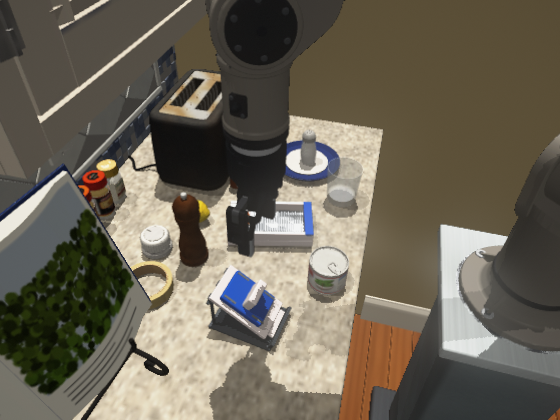

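The gripper's fingers at (240,225) are above and behind the rib at (258,296). I'll descend partway.

Request:
play_rows --pt "-0.0037 -0.002 0.03 0" --pt "0 0 0.04 0" --pt "0 0 0.035 0" --pt "0 0 0.025 0" --pt "0 0 0.01 0" --pt "0 0 0 0" --pt "0 0 0 0"

```text
t: 10.85
eef_pos: [0.4745, 0.1911, 0.2507]
tool_rot: [0.001, 0.057, 0.998, 0.0]
contact_force: [0.2, -0.7, 0.7]
gripper_width: 0.879
```

Run:
```python
from fit import *
from h import plan
from station import read_camera
plan([.474,.1909,.085],83.35)
for n in ["top","side"]:
  c=read_camera(n);pickle.dump(c,open(n+"7.pkl","wb"))
  u,v=[(130,180),(180,210)][n=="side"]
  cv2.imwrite(f"pics/{n}7.png",cv2.resize(c["frame"][v:v+150,u:u+150],None,fx=4,fy=4))
```

```text
t 10.85 grasp now [0.4748 0.1913 0.0957] tooly 83.47 tilt 0.09 F [ 0.2 -0.7  0.7] w 0.879 q [-0.71  0.43  0.25  2.08 -0.18  0.64  1.12]
tool shift (current axes) [ 0.0007 -0.0005  0.0107] turn 0.12
```

View pics/side7.png

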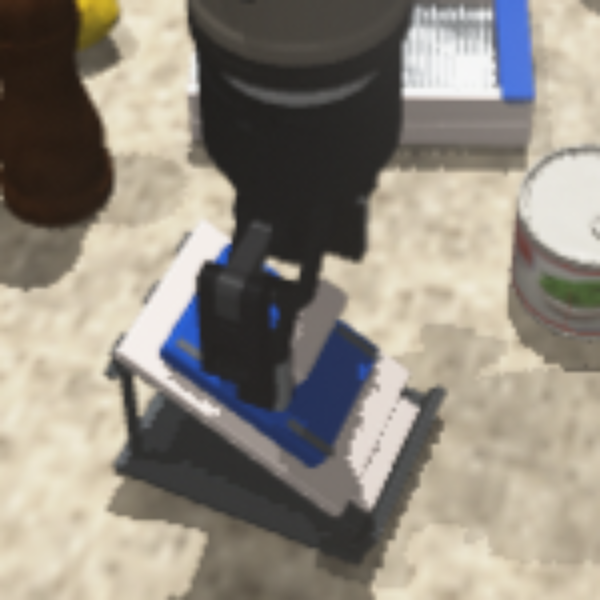

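View pics/top7.png

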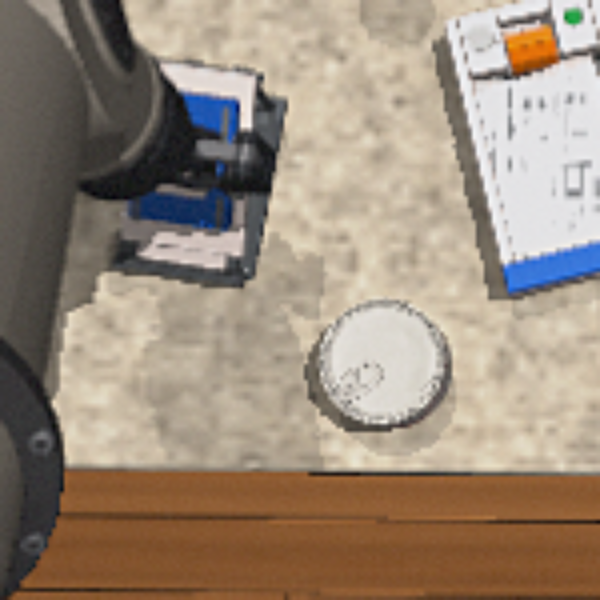

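Request:
play_rows --pt "0.0005 -0.0005 0.005 0" --pt "0 0 0.004 0" --pt "0 0 0 0"

```text
t: 11.25
eef_pos: [0.4731, 0.1906, 0.2404]
tool_rot: [-0.0, 0.057, 0.998, -0.0]
contact_force: [1.3, -0.4, 0.3]
gripper_width: 0.881
```

Request:
play_rows --pt "0 0 0 0" --pt "0 0 0 0" --pt "0 0 0 0" --pt "0 0 0 0" --pt "0 0 0 0" --pt "0 0 0 0" --pt "0 0 0 0" --pt "0 0 0 0" --claw 0.035 --force 60

```text
t: 12.05
eef_pos: [0.4735, 0.1909, 0.2413]
tool_rot: [0.0, 0.057, 0.998, 0.0]
contact_force: [-1.5, 0.4, 5.4]
gripper_width: 0.544
```

Run:
```python
from fit import *
from h import plan
from station import read_camera
plan([.474,.1909,.085],83.35)
for n in ["side"]:
  c=read_camera(n);pickle.dump(c,open(n+"8.pkl","wb"))
  u,v=[(130,180),(180,210)][n=="side"]
  cv2.imwrite(f"pics/{n}8.png",cv2.resize(c["frame"][v:v+150,u:u+150],None,fx=4,fy=4))
```

```text
t 12.05 grasp now [0.4736 0.191  0.0863] tooly 83.42 tilt 0.04 F [-1.5  0.4  5.4] w 0.544 q [-0.7   0.45  0.25  2.09 -0.18  0.62  1.12]
tool shift (current axes) [-0.0004 -0.      0.0013] turn 0.07
```

View pics/side8.png

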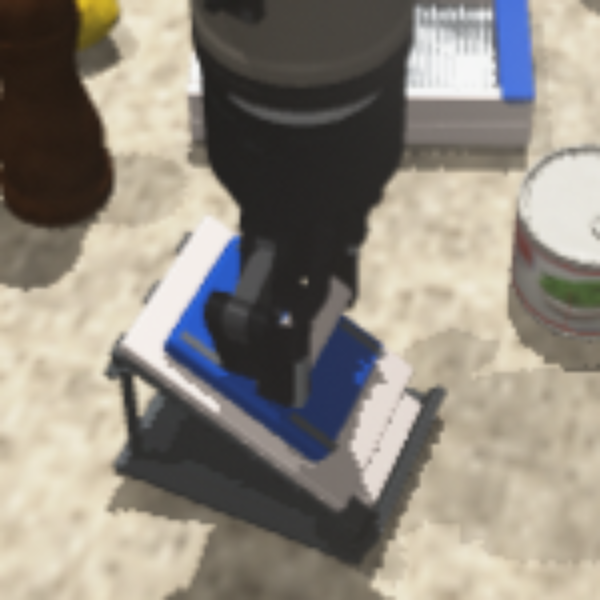

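Request:
play_rows --pt "0 0 -0.005 0" --pt "0 0 -0.01 0" --pt "0 0 -0.02 0" --pt "0 0 -0.03 0" --pt "0 0 -0.03 0" --pt "0 0 -0.02 0" --pt "0 0 -0.01 0" --pt "0 0 0 0"

```text
t: 12.9
eef_pos: [0.4737, 0.1906, 0.367]
tool_rot: [0.001, 0.057, 0.998, 0.001]
contact_force: [-0.0, 0.8, -2.5]
gripper_width: 0.546
```

Run:
```python
from fit import *
from h import plan
from station import read_camera,sensors
o=sensors.get_obs()
plan([.474,.1909,.085],83.35,o)
g=np.array(o["eef_pos"])*1000-[0,0,155]
for n in ["side","top"]:
  c=read_camera(n);pickle.dump(c,open(n+"9.pkl","wb"));W,m=cloud(c);P=W[m]*1000;b=c["frame"].astype(int)[m]
  x0=np.r_[g+[15,1,-40],-.116,.52]
  for it in range(4):
        q=T_c(x0,np.rad2deg(x0[4])).inv().apply(P-x0[:3]);bright=b.sum(1)>240
        s=(abs(q[:,0])<90)&(abs(q[:,1])<60)&(q[:,2]>-5)&(q[:,2]<60)&(cass(q)<(20,12,6,5)[it])&bright
        r=fit_c(P[s],x0);x0=r.x
  print(n,x0.round(3),np.degrees(x0[3:]).round(2),s.sum(),abs(r.fun).mean(),"grip-g",(x0[:3]+T_c(x0,np.degrees(x0[4])).apply([6,0,41])-g).round(1))
  u,v=[(130,180),(180,180)][n=="side"]
  cv2.imwrite(f"pics/{n}9.png",cv2.resize(c["frame"][v:v+150,u:u+150],None,fx=4,fy=4))
```

```text
t 12.9 grasp now [0.474  0.1908 0.212 ] tooly 83.44 tilt 0.15 F [-0.   0.8 -2.5] w 0.546 q [-0.76  0.25  0.31  2.   -0.1   0.9   1.05]
tool shift (current axes) [ 0.0003 -0.0002  0.127 ] turn 0.09
side [ 4.89549e+02  1.89204e+02  1.68990e+02 -1.25000e-01  5.21000e-01] [-7.16 29.86] 1919 1.1369364301943907 grip-g [ 0.6 -2.2 -4.5]
top [ 4.88943e+02  1.87248e+02  1.69519e+02 -1.29000e-01  5.23000e-01] [-7.4  29.98] 855 1.3663665277620014 grip-g [-0.  -4.1 -4. ]
```

View pics/side9.png

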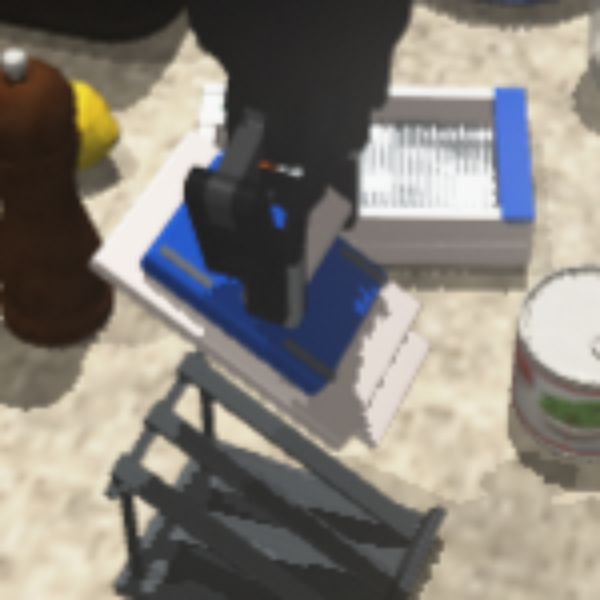

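```bash
sed -i 's/from_euler("zy"/from_euler("ZY"/' fit.py
cat > c.py <<'E'
from fit import *
def track(c,g,yaw,tilt,bright_t=240):
  W,m=cloud(c);P=W[m]*1000;b=c["frame"].astype(int)[m]
  x0=np.r_[0,0,0,yaw,tilt]; x0[:3]=g-T_c(x0,np.degrees(tilt)).apply([6,0,41])
  for it in range(5):
        q=T_c(x0,np.rad2deg(x0[4])).inv().apply(P-x0[:3]);bright=b.sum(1)>bright_t
        s=(abs(q[:,0])<90)&(abs(q[:,1])<60)&(q[:,2]>-5)&(q[:,2]<60)&(cass(q)<(15,12,6,5,4)[it])&bright
        r=fit_c(P[s],x0);x0=r.x
  T=T_c(x0,np.degrees(x0[4]))
  print("org",x0[:3].round(1),"yaw,tilt",np.degrees(x0[3:]).round(2),s.sum(),abs(r.fun).mean().round(2),"grip",(x0[:3]+T.apply([6,0,41])).round(1),"nose",(x0[:3]+T.apply([-65,0,2.5])).round(1))
  return x0
E
python3 - <<'E'
from c import *
for n in ["side","top"]:
  print(n)
  track(pickle.load(open(n+"0.pkl","rb")),np.array([474,191,83.]),-.116,.52,200)
  track(pickle.load(open(n+"9.pkl","rb")),np.array([474,190.8,208.]),-.116,.52)
E
```

```text
side
org [489.4 191.9  43.9] yaw,tilt [-7.58 29.85] 2770 0.84 grip [474.3 193.9  82.4] nose [432.2 199.5  13.7]
org [489.1 189.1 169.4] yaw,tilt [-7.79 30.08] 1916 0.73 grip [473.9 191.1 207.8] nose [432.2 196.8 138.9]
top
org [489.8 191.1  44.6] yaw,tilt [-7.9  29.73] 1522 1.23 grip [474.8 193.1  83.1] nose [432.7 199.   14.5]
org [489.1 187.9 168.6] yaw,tilt [-7.9  29.81] 852 1.11 grip [474.  190.  207.2] nose [432.  195.9 138.5]
```

The picture shows the cassette clear of the stand and still tilted 30°. I'll carry it over the station and turn it to match.

Request:
play_rows --pt "-0.002 -0.012 0 0" --pt "-0.0047 -0.0285 0 0" --pt "-0.006 -0.037 0 0" --pt "-0.006 -0.037 0 0" --pt "-0.006 -0.037 0 0" --pt "-0.0055 -0.033 0 0" --pt "-0.0045 -0.026 0 0" --pt "-0.002 -0.012 0 0" --pt "-0.0009 -0.0057 0 0" --pt "0 0 0 -5.2" --pt "0 0 0 -6" --pt "0 0 0 -6" --pt "0 0 0 -5" --pt "0 0 0 0" --pt "0 0 0 0"

```text
t: 14.5
eef_pos: [0.4847, -0.0396, 0.3654]
tool_rot: [-0.0, -0.136, 0.991, 0.0]
contact_force: [-0.3, 0.2, -1.6]
gripper_width: 0.544
```

```bash
cat > look.py <<'E'
import sys
from c import *
from h import plan
from station import read_camera,sensors
tag=sys.argv[1]; tilt=np.radians(float(sys.argv[2])); off=float(sys.argv[3]) if len(sys.argv)>3 else 4.5
o=sensors.get_obs(); plan([.4853,-.0402,.1455],105.64,o)
q=np.array(o["tool_rot"]);g=(np.array(o["eef_pos"])+R.from_quat(q[[1,2,3,0]]).as_matrix()[:,2]*.155)*1000-[0,0,off]
for n,S in (("side",(493.04,-37.03,.251)),("top",(494.87,-39.08,.250))):
  c=read_camera(n);pickle.dump(c,open(n+tag+".pkl","wb"));print(n)
  u,v=[(200,150),(200,150)][n=="side"]
  cv2.imwrite(f"pics/{n}{tag}.png",cv2.resize(c["frame"][v:v+130,u:u+170],None,fx=4,fy=4))
  try:
    x=track(c,g,.25,tilt)
    for k,p in (("grip",[6,0,41]),("tipbot",[-65,0,0]),("tail",[65,0,8])):
      w=x[:3]+T_c(x,np.degrees(x[4])).apply(p); print(k,"in station",R.from_euler("z",S[2]).inv().apply(w-[S[0],S[1],0]).round(1),end="; ")
    print("yaw rel",np.degrees(x[3]-S[2]).round(2))
  except Exception as e: print(e)
E
python3 look.py 10 30
```

```text
t 14.5 grasp now [ 0.4846 -0.0395  0.2104] tooly 105.59 tilt 0.04 F [-0.3  0.2 -1.6] w 0.544 q [-0.37  0.22  0.37  2.06 -0.1   0.88  1.9 ]
tool shift (current axes) [-0.0006 -0.0009  0.0649] turn -0.05
side
org [499.2 -35.3 167.6] yaw,tilt [14.09 29.97] 1174 0.65 grip [484.4 -39.  206.2] nose [443.4 -49.3 137.3]
grip in station [-8.900e+00  2.000e-01  2.062e+02]; tipbot in station [-49.9   0.4 135.2]; tail in station [ 5.87e+01 -2.00e-01  2.07e+02]; yaw rel -0.3
top
org [499.4 -35.8 167.4] yaw,tilt [14.32 30.  ] 0 nan grip [484.6 -39.5 205.9] nose [443.6 -50.  137. ]
grip in station [-10.1   2.1 205.9]; tipbot in station [-51.1   2.1 134.9]; tail in station [ 57.5   2.1 206.8]; yaw rel 0.0c.py:10: RuntimeWarning: Mean of empty slice.
  print("org",x0[:3].round(1),"yaw,tilt",np.degrees(x0[3:]).round(2),s.sum(),abs(r.fun).mean().round(2),"grip",(x0[:3]+T.apply([6,0,41])).round(1),"nose",(x0[:3]+T.apply([-65,0,2.5])).round(1))
  ret = ret.dtype.type(ret / rcount)
```

View pics/side10.png

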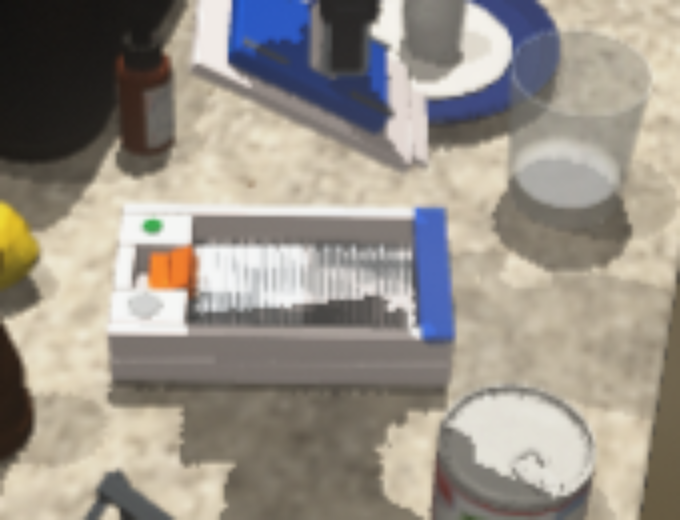

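View pics/top10.png

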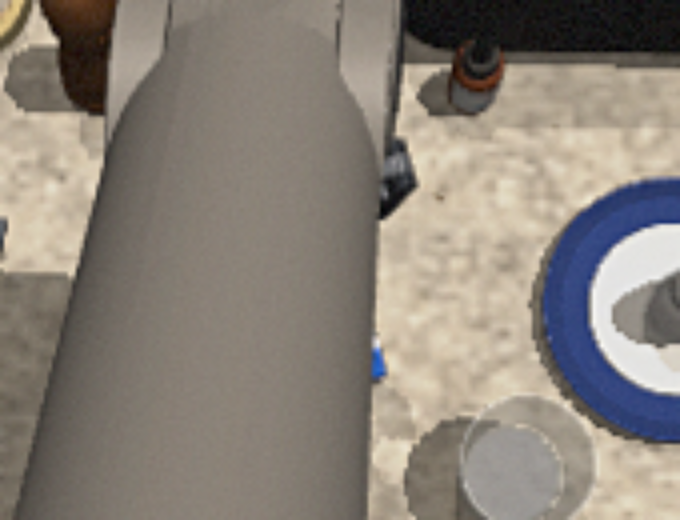

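Side view: the cassette's low edge is near (415,160) in the crop, above and lined up with the bay. I'll shift 3 mm away from the lip and descend.

Request:
play_rows --pt "-0.003 0 0.015 0" --pt "0 0 0.025 0" --pt "0 0 0.025 0" --pt "0 0 0.015 0" --pt "0 0 0.01 0" --pt "0 0 0 0" --pt "0 0 0 0"

```text
t: 15.3
eef_pos: [0.4879, -0.0396, 0.2761]
tool_rot: [0.0, -0.136, 0.991, -0.0]
contact_force: [-0.2, -0.1, -2.0]
gripper_width: 0.549
```

```bash
python3 look.py 11 30 2>/dev/null
```

```text
t 15.3 grasp now [ 0.488  -0.0396  0.1211] tooly 105.62 tilt 0.03 F [-0.2 -0.1 -2. ] w 0.549 q [-0.32  0.36  0.33  2.12 -0.19  0.68  1.98]
tool shift (current axes) [ 0.0028  0.0001 -0.0244] turn -0.02
side
org [502.8 -35.5  78.4] yaw,tilt [14.32 29.93] 1143 0.75 grip [488.  -39.3 116.9] nose [447.  -49.8  48.1]
grip in station [ -5.5  -1.  116.9]; tipbot in station [-46.5  -0.9  46. ]; tail in station [ 62.1  -1.  117.8]; yaw rel -0.06
top
org [453.6 -58.6  63.9] yaw,tilt [38.   44.24] 133 1.82 grip [434.5 -73.6  97.5] nose [415.6 -88.4  20.4]
grip in station [-67.1 -18.5  97.5]; tipbot in station [-87.4 -27.4  18.6]; tail in station [ -7.3   7.7 115. ]; yaw rel 23.68
```

View pics/side11.png

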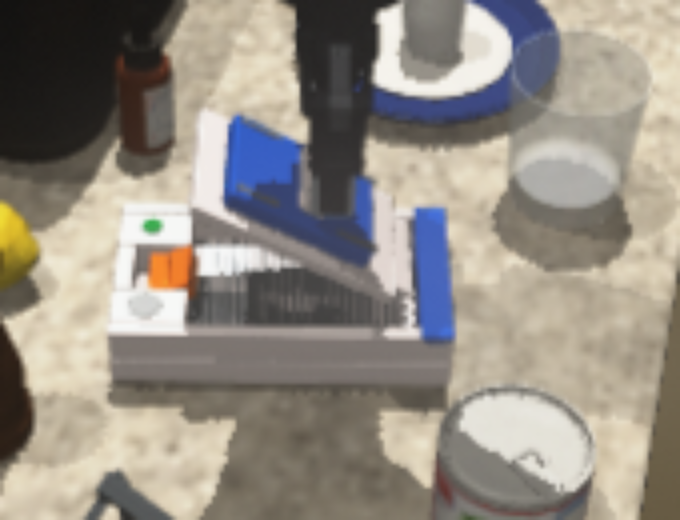

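The tongue edge at about (395,290) is inside the bay and beside the blue lip at (433,275). I'll lower further.

Request:
play_rows --pt "0 0.0005 0.008 0" --pt "0 0 0.008 0" --pt "0 0 0.004 0" --pt "0 0 0.001 0" --pt "0 0 0 0"

```text
t: 15.9
eef_pos: [0.4874, -0.0391, 0.2544]
tool_rot: [-0.0, -0.136, 0.991, -0.0]
contact_force: [-0.3, -0.2, -1.1]
gripper_width: 0.55
```

```bash
python3 look.py 12 30 2>/dev/null
```

```text
t 15.9 grasp now [ 0.4873 -0.0392  0.0994] tooly 105.63 tilt 0.04 F [-0.3 -0.2 -1.1] w 0.55 q [-0.31  0.4   0.32  2.14 -0.21  0.63  2.  ]
tool shift (current axes) [ 0.0022 -0.0005 -0.0461] turn -0.01
side
org [501.9 -35.1  56.6] yaw,tilt [14.27 29.9 ] 1154 0.82 grip [487.2 -38.8  95.1] nose [446.1 -49.3  26.4]
grip in station [-6.1 -0.3 95.1]; tipbot in station [-47.3  -0.2  24.2]; tail in station [61.5 -0.4 95.9]; yaw rel -0.11
top
org [488.5 -54.8  20.6] yaw,tilt [ 20.23 -18.47] 233 1.57 grip [506.1 -48.4  57.6] nose [431.4 -75.9  43.6]
grip in station [  8.5 -11.8  57.6]; tipbot in station [-71.4 -20.   41.2]; tail in station [53.8 -7.1  7.6]; yaw rel 5.91
```

Request:
play_rows --pt "0 0 0.001 0" --pt "0.004 0 0 0" --pt "0.004 0 0 0" --pt "0.003 0 0 0" --pt "0.002 0 0 0" --pt "0 0 0 0"

```text
t: 16.6
eef_pos: [0.4753, -0.0425, 0.254]
tool_rot: [0.001, -0.136, 0.991, 0.0]
contact_force: [1.9, 0.3, -3.5]
gripper_width: 0.544
```

```bash
python3 look.py 13 30 2>/dev/null
```

```text
t 16.6 grasp now [ 0.4755 -0.0424  0.099 ] tooly 105.65 tilt 0.1 F [ 1.9  0.3 -3.5] w 0.544 q [-0.3   0.39  0.32  2.16 -0.21  0.62  2.  ]
tool shift (current axes) [-0.0101 -0.0005 -0.0465] turn 0.01
side
org [488.3 -38.6  58.8] yaw,tilt [13.42 26.02] 1218 1.47 grip [476.  -41.5  98.3] nose [430.4 -52.4  32.5]
grip in station [-17.6  -0.1  98.3]; tipbot in station [-63.4   0.6  30.3]; tail in station [49.9 -1.3 94.5]; yaw rel -0.96
top
org [485.  -57.9  23.2] yaw,tilt [  7.37 -15.42] 143 1.57 grip [501.5 -55.7  61.1] nose [423.5 -65.8  42.9]
grip in station [  2.3 -17.8  61.1]; tipbot in station [-76.4  -8.2  40.5]; tail in station [ 50.1 -23.6  13.6]; yaw rel -6.96
```

View pics/side13.png

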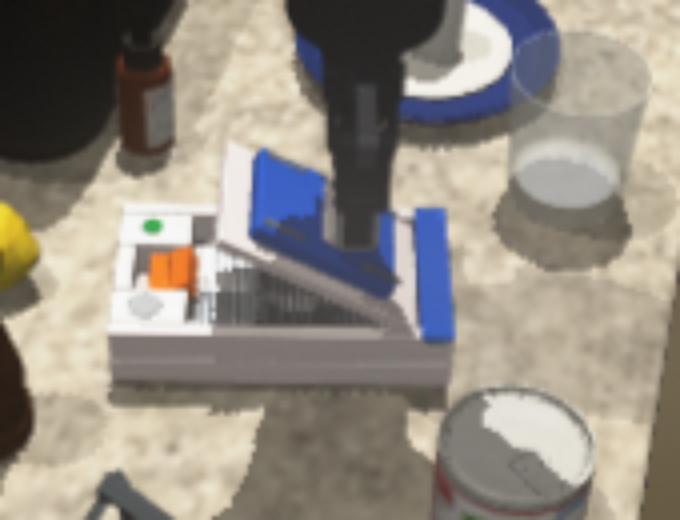

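```bash
sed -i 's/&bright$/\&bright\&(P[:,2]>zmin)/; s/bright_t=240):/bright_t=240,zmin=47):/' c.py; sed -i 's/(("side",(493.04,-37.03,.251)),("top",(494.87,-39.08,.250)))/(("side",(493.04,-37.03,.251)),)/' look.py
python3 - <<'E'
from c import *
x=track(pickle.load(open("side13.pkl","rb")),np.array([475.5,-42.4,94.5]),.25,.52)
S=(493.04,-37.03,.251)
for k,p in (("grip",[6,0,41]),("tipbot",[-65,0,0]),("tail",[65,0,8])):
      w=x[:3]+T_c(x,np.degrees(x[4])).apply(p); print(k,"in station",R.from_euler("z",S[2]).inv().apply(w-[S[0],S[1],0]).round(1),end="; ")
E
```

```text
org [490.6 -38.3  56.4] yaw,tilt [14.28 30.4 ] 927 0.76 grip [475.5 -42.1  94.8] nose [435.  -52.4  25.7]
grip in station [-18.2  -0.6  94.8]; tipbot in station [-58.7  -0.5  23.5]; tail in station [49.3 -0.7 96.2];
```

The tongue is now under the blue lip: the frame meets the lip edge near (418,290) in the crop, with a re-fit tilt of 30.4° and the tip 4 mm past the lip edge. I'll seat the tip on the floor and start the swing.

Request:
play_rows --pt "0.0013 0 0.0015 0" --pt "-0.0027 -0.0001 0.0019 0" --pt "-0.0027 0 0.002 0" --pt "-0.0026 -0.0001 0.0022 0" --pt "-0.0025 0 0.0022 0" --pt "0 0 0 0" --force 35

```text
t: 17.3
eef_pos: [0.4844, -0.04, 0.2443]
tool_rot: [-0.0, -0.136, 0.991, 0.0]
contact_force: [0.3, 2.0, 9.5]
gripper_width: 0.545
```

```bash
python3 look.py 14 22 2>/dev/null
```

```text
t 17.3 grasp now [ 0.4843 -0.0399  0.0893] tooly 105.63 tilt 0.05 F [0.3 2.  9.5] w 0.545 q [-0.3   0.42  0.31  2.15 -0.22  0.61  2.01]
tool shift (current axes) [-0.0009 -0.0005 -0.0562] turn -0.01
side
org [493.3 -37.3  45.5] yaw,tilt [15.17 22.33] 921 0.77 grip [483.6 -39.9  85.7] nose [434.4 -53.3  23.1]
grip in station [-9.8 -0.4 85.7]; tipbot in station [-59.9  -1.1  20.8]; tail in station [57.3  0.5 77.6]; yaw rel 0.79
```

View pics/side14.png

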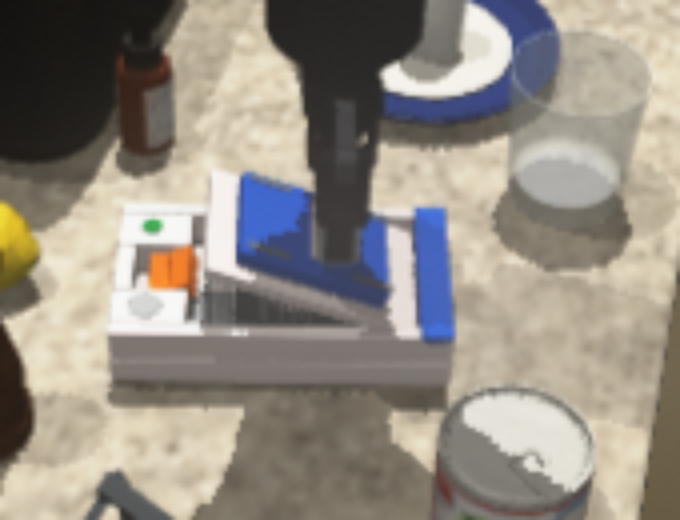

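The tilt is down to 22° with the tongue still under the lip, as planned. I'll continue, sliding a bit more toward the lip.

Request:
play_rows --pt "-0.0012 0 0.0023 0" --pt "-0.0015 0 0.0024 0" --pt "-0.0018 0 0.0025 0" --pt "-0.002 -0.0001 0.0027 0" --pt "0 0 0 0"

```text
t: 17.85
eef_pos: [0.4927, -0.0376, 0.2354]
tool_rot: [0.003, -0.136, 0.991, 0.0]
contact_force: [5.0, 4.1, 12.1]
gripper_width: 0.548
```

```bash
python3 look.py 15 12 2>/dev/null
```

```text
t 17.85 grasp now [ 0.4935 -0.0374  0.0804] tooly 105.66 tilt 0.32 F [ 5.   4.1 12.1] w 0.548 q [-0.29  0.44  0.3   2.14 -0.23  0.59  2.01]
tool shift (current axes) [ 0.0083 -0.0005 -0.0651] turn 0.02
side
org [495.4 -34.9  36.4] yaw,tilt [13.53 14.  ] 832 0.88 grip [491.4 -35.9  77.7] nose [433.5 -49.8  23.1]
grip in station [-1.3  1.5 77.7]; tipbot in station [-60.3   2.4  20.7]; tail in station [63.9  0.6 59.9]; yaw rel -0.85
```

View pics/side15.png

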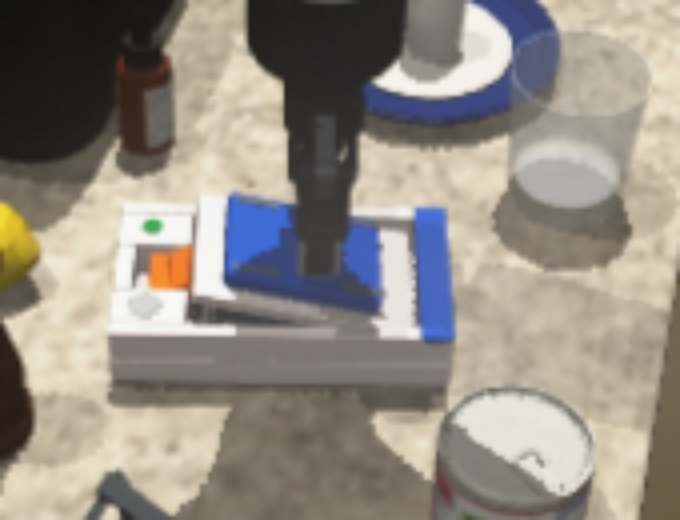

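Request:
play_rows --pt "0.002 0 -0.0005 0" --pt "0.002 0 0.0 0" --pt "-0.001 0 0.0015 0" --pt "-0.001 0 0.0015 0" --pt "0 0 0 0"

```text
t: 18.4
eef_pos: [0.4913, -0.0384, 0.2333]
tool_rot: [0.004, -0.136, 0.991, 0.0]
contact_force: [6.4, 4.3, 13.1]
gripper_width: 0.547
```

```bash
python3 look.py 16 10 2>/dev/null
```

```text
t 18.4 grasp now [ 0.4924 -0.0382  0.0783] tooly 105.66 tilt 0.42 F [ 6.4  4.3 13.1] w 0.547 q [-0.29  0.44  0.3   2.14 -0.23  0.58  2.02]
tool shift (current axes) [ 0.0069 -0.     -0.0672] turn 0.02
side
org [492.8 -35.1  34.5] yaw,tilt [13.01 12.08] 794 0.96 grip [490.2 -35.7  75.8] nose [430.4 -49.5  23.3]
grip in station [-2.4  2.  75.8]; tipbot in station [-63.2   3.5  20.9]; tail in station [62.2  0.5 55.9]; yaw rel -1.37
```

Run:
```python
from c import *
c=pickle.load(open("side16.pkl","rb"));k=6;u0,v0=220,180
im=cv2.resize(c["frame"][v0:v0+95,u0:u0+115],None,fx=k,fy=k,interpolation=cv2.INTER_CUBIC)
S=np.array([493.04,-37.03,0]);Rs=R.from_euler("z",.251)
def line(A,B,col):
    p=proj(c,np.array([A,B])/1000);p=((p-[u0,v0]+.5)*k).astype(int);cv2.line(im,tuple(map(int,p[0])),tuple(map(int,p[1])),col,1)
def rect(f,x0,x1,y,z,col):
    q=[(x0,-y,z),(x1,-y,z),(x1,y,z),(x0,y,z)];q=[f(np.array(a,float)) for a in q]
    for i in range(4):line(q[i],q[(i+1)%4],col)
fs=lambda p:S+Rs.apply(p)
rect(fs,-72,106,50,42,(0,0,255));rect(fs,-54.5,66.5,42,42,(0,0,255))
x=np.array([492.8,-35.1,34.5,np.radians(13.01),np.radians(12.08)])
fc=lambda p:x[:3]+T_c(x,12.08).apply(p)
rect(fc,-53,65,39,8,(0,255,0));rect(fc,-33,51,32,20,(0,255,0));rect(fc,-2,14,24,50,(0,255,0))
cv2.imwrite("pics/ov16.png",im)
```

```text
(no output)
```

View pics/ov16.png

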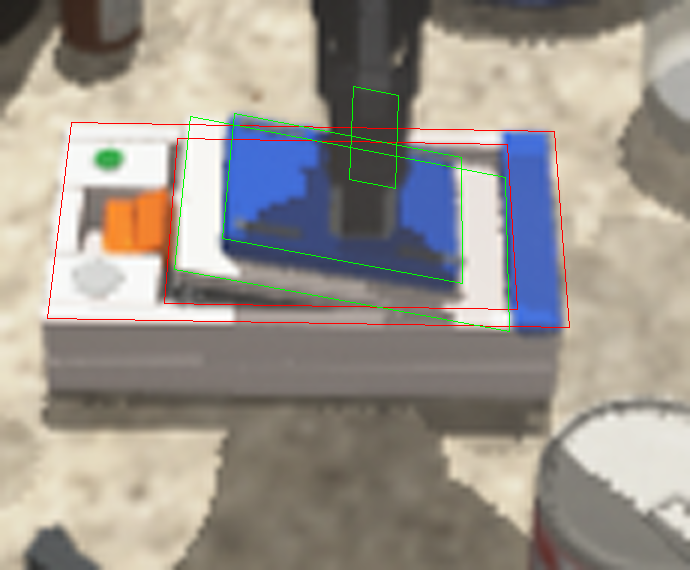

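The overlay shows the far frame edge near (495,165), slightly further away than the fit says, so the cassette is nearly centred. A small side force of about 3 N supports a 1 mm nudge, and then I'll continue the swing.

Request:
play_rows --pt "-0.001 0.0007 0.002 0" --pt "-0.0018 0 0.0023 0" --pt "-0.002 0 0.0025 0" --pt "0 0 0 0"

```text
t: 18.85
eef_pos: [0.496, -0.0366, 0.2265]
tool_rot: [0.004, -0.136, 0.991, -0.0]
contact_force: [6.6, 3.2, 11.2]
gripper_width: 0.55
```

```bash
python3 look.py 17 6 2>/dev/null;python3 - <<'E'
import cv2,pickle
c=pickle.load(open("side17.pkl","rb"))
cv2.imwrite("pics/z17.png",cv2.resize(c["frame"][180:275,220:335],None,fx=6,fy=6,interpolation=cv2.INTER_CUBIC))
E
```

```text
t 18.85 grasp now [ 0.4972 -0.0365  0.0715] tooly 105.67 tilt 0.45 F [ 6.6  3.2 11.2] w 0.55 q [-0.29  0.46  0.29  2.13 -0.24  0.57  2.02]
tool shift (current axes) [ 0.0119 -0.0004 -0.0741] turn 0.03
side
org [492.4 -31.8  28.9] yaw,tilt [12.1   5.28] 379 1.0 grip [494.5 -31.3  70.3] nose [428.8 -45.4  25.4]
grip in station [ 2.8  5.2 70.3]; tipbot in station [-64.    7.9  22.9]; tail in station [64.6  2.7 42.8]; yaw rel -2.28
```

View pics/z17.png

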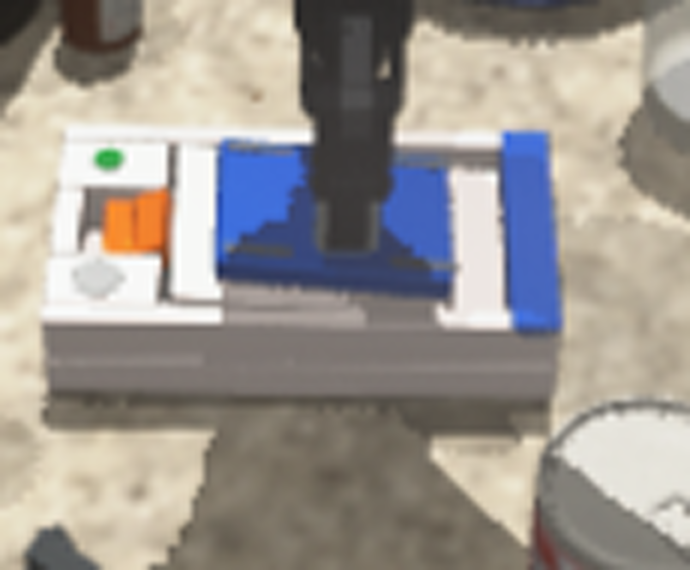

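The tail is dropping into the bay beside the orange catch (150,222), and the tongue is under the lip. I'll finish the swing and press.

Request:
play_rows --pt "-0.0011 0 0.002 0" --pt "-0.0011 0 0.002 0" --pt "-0.0008 0 0.002 0" --pt "0 0 0.001 0" --pt "0 0 0 0"

```text
t: 19.4
eef_pos: [0.4994, -0.0358, 0.2198]
tool_rot: [0.005, -0.136, 0.991, -0.0]
contact_force: [8.4, 2.3, 12.5]
gripper_width: 0.549
```

```bash
python3 look.py 18 1 2>/dev/null;python3 - <<'E'
import cv2,pickle
c=pickle.load(open("side18.pkl","rb"))
cv2.imwrite("pics/z18.png",cv2.resize(c["frame"][180:275,220:335],None,fx=6,fy=6,interpolation=cv2.INTER_CUBIC))
E
```

```text
t 19.4 grasp now [ 0.5009 -0.0356  0.0648] tooly 105.66 tilt 0.55 F [ 8.4  2.3 12.5] w 0.549 q [-0.28  0.48  0.28  2.13 -0.25  0.56  2.02]
tool shift (current axes) [ 0.0155 -0.0003 -0.0808] turn 0.02
side
org [503.4 -20.5  29.7] yaw,tilt [51.59  2.11] 22 0.68 grip [506.2 -17.   70.9] nose [463.  -71.5  29.8]
grip in station [17.7 16.2 70.9]; tipbot in station [-37.6 -25.8  27.3]; tail in station [65.7 52.5 40.1]; yaw rel 37.21
```

View pics/z18.png

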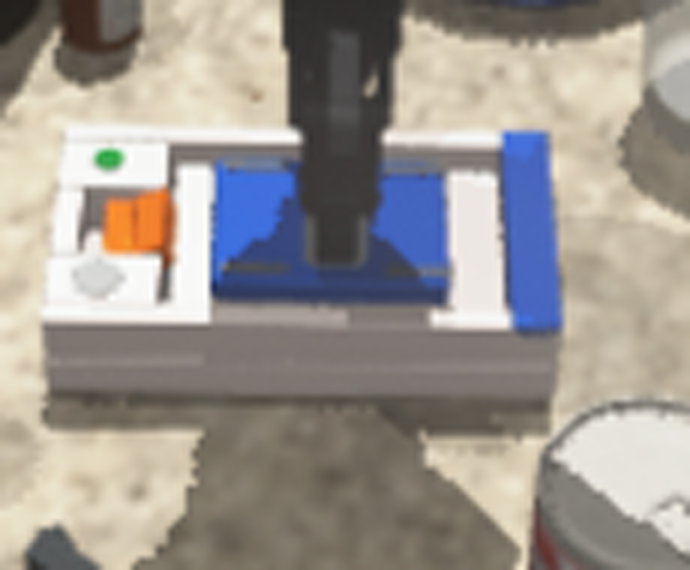

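Request:
play_rows --pt "0 0 0.001 0" --pt "0 0 0.001 0" --pt "0 0 0 0"

```text
t: 19.75
eef_pos: [0.4999, -0.0357, 0.2183]
tool_rot: [0.006, -0.136, 0.991, -0.0]
contact_force: [9.7, 3.4, 14.4]
gripper_width: 0.543
```

Run:
```python
from h import *
from station import read_camera
from h import plan
plan([.5,-.036,.06],105)
c=read_camera("side");pickle.dump(c,open("side19.pkl","wb"))
ims=[]
for t in ("5","18","19"):
    c=pickle.load(open(f"side{t}.pkl","rb"));ims.append(cv2.resize(c["frame"][195:245,224:264],None,fx=6,fy=6,interpolation=cv2.INTER_CUBIC))
cv2.imwrite("pics/cmp19.png",np.hstack(ims))
```

```text
t 19.75 grasp now [ 0.5016 -0.0355  0.0633] tooly 105.66 tilt 0.64 F [ 9.7  3.4 14.4] w 0.543 q [-0.28  0.48  0.28  2.13 -0.25  0.55  2.03]
tool shift (current axes) [ 0.0017 -0.0001  0.0032] turn 0.66
```

View pics/cmp19.png

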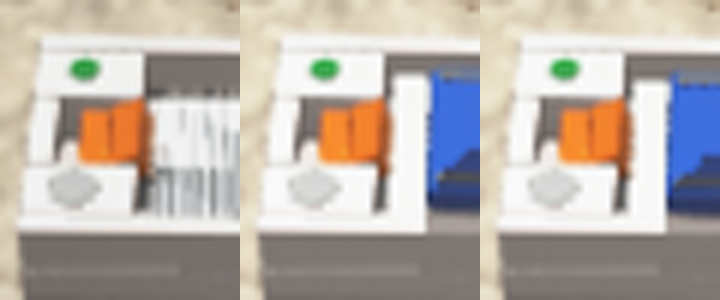

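```bash
cat > ov.py <<'E'
from c import *
import sys
def ov(t,xc,zc,tilt,out,S=(494,-36.2,.251),yoff=0):
    c=pickle.load(open(f"side{t}.pkl","rb"));k=7;u0,v0=222,192
    im=cv2.resize(c["frame"][v0:v0+70,u0:u0+105],None,fx=k,fy=k,interpolation=cv2.INTER_CUBIC)
    Rs=R.from_euler("z",S[2])
    def rect(f,x0,x1,y,z,col):
        q=np.array([f(np.array(a,float)) for a in [(x0,-y,z),(x1,-y,z),(x1,y,z),(x0,y,z)]])
        p=((proj(c,q/1000)-[u0,v0]+.5)*k).round().astype(np.int32);cv2.polylines(im,[p],True,col,1)
    fs=lambda p:np.array([S[0],S[1],0])+Rs.apply(p)
    rect(fs,-72,106,50,42,(0,0,255));rect(fs,-54.5,66.5,42,42,(0,0,255))
    fc=lambda p:fs(np.array([xc,yoff,zc])+R.from_euler("y",-tilt,degrees=True).apply(p))
    rect(fc,-53,65,39,8,(0,255,0));rect(fc,-33,51,32,20,(0,255,255))
    cv2.imwrite(out,im)
if __name__=="__main__": ov(sys.argv[1],float(sys.argv[2]),float(sys.argv[3]),float(sys.argv[4]),sys.argv[5])
E
python3 ov.py 19 0 22 0 pics/ov19.png
```

```text
(no output)
```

View pics/ov19.png

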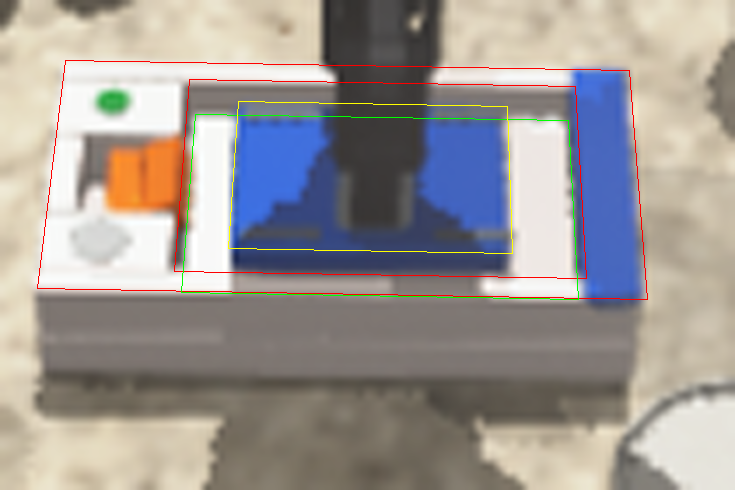

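```bash
cat > dep.py <<'E'
from c import *
import sys
S=(494,-37.0,.251)
for n in sys.argv[2:]:
    c=pickle.load(open(f"{n}{sys.argv[1]}.pkl","rb"));W,m=cloud(c);q=R.from_euler("z",S[2]).inv().apply(W.reshape(-1,3)*1000-np.array([S[0],S[1],0]));ok=m.reshape(-1)
    col=c["frame"].reshape(-1,3).astype(int)
    def st(nm,x0,x1,y0,y1,zlo=5,zhi=60):
        s=ok&(q[:,0]>x0)&(q[:,0]<x1)&(q[:,1]>y0)&(q[:,1]<y1)&(q[:,2]>zlo)&(q[:,2]<zhi)
        print(n,nm,s.sum(),"z",np.percentile(q[s,2],[10,50,90]).round(1) if s.sum() else "")
    st("wall top far",-40,50,-49,-44);st("tail plate",54,61,-32,30);st("tail plate -y",54,61,-32,-12);st("tail plate +y",54,61,8,30)
    st("hump tail end",35,49,-26,26);st("hump lip end",-31,-12,-26,26);st("lip-end plate",-50,-37,-30,30);st("lip",-70,-58,-40,40)
    o=(col[:,2]>150)&(col[:,1]<140)&(col[:,0]<70)&ok&(abs(q[:,1])<25)&(q[:,0]>40)&(q[:,0]<100)
    print("orange x",np.percentile(q[o,0],[1,5,50,95,99]).round(1),"z",np.percentile(q[o,2],[5,50,95]).round(1))
E
for t in 5 18 19; do echo == $t; python3 dep.py $t side; done
```

```text
== 5
side wall top far 71 z [29.4 40.3 41.9]
side tail plate 57 z [19.5 20.9 22.7]
side tail plate -y 21 z [19.5 20.8 22.4]
side tail plate +y 16 z [19.7 20.8 22.5]
side hump tail end 109 z [19.5 20.9 22.3]
side hump lip end 137 z [19.5 20.9 22.3]
side lip-end plate 103 z [19.8 21.2 22.3]
side lip 153 z [40.3 41.8 43.5]
orange x [65.4 66.1 76.1 87.1 88.4] z [34.6 38.1 42.3]
== 18
side wall top far 43 z [36.  40.5 42.5]
side tail plate 67 z [30.2 31.6 32.7]
side tail plate -y 21 z [30.4 31.8 32.8]
side tail plate +y 26 z [30.6 31.5 32.6]
side hump tail end 116 z [41.9 43.2 44.8]
side hump lip end 155 z [39.9 41.8 43.6]
side lip-end plate 117 z [27.7 29.1 30.5]
side lip 148 z [40.4 42.  43.4]
orange x [65.9 67.1 74.4 85.7 87.2] z [33.6 38.7 42.6]
== 19
side wall top far 39 z [36.8 40.4 42.2]
side tail plate 68 z [27.6 29.  31. ]
side tail plate -y 23 z [27.9 29.1 30.7]
side tail plate +y 26 z [27.5 29.  31.1]
side hump tail end 114 z [39.9 41.1 42.5]
side hump lip end 153 z [39.5 41.3 42.7]
side lip-end plate 121 z [27.3 28.8 30.3]
side lip 147 z [40.4 41.7 43. ]
orange x [65.4 66.  74.2 85.6 87. ] z [34.2 38.4 42.7]
```

Depth at the tail plate now reads 29 mm, the same as at the lip end (28.8 mm, camera bias −1). So it lies flat, and the catch is fully sprung out. I'll relax the load, release, and rise.

Request:
play_rows --pt "-0.0007 0 -0.001 0" --pt "0 0 0 0"

```text
t: 20.0
eef_pos: [0.4999, -0.0357, 0.2186]
tool_rot: [0.005, -0.136, 0.991, -0.0]
contact_force: [8.5, 2.4, 6.7]
gripper_width: 0.549
```

Request:
play_rows --pt "0 0 0 0" --pt "0 0 0 0" --pt "0 0 0 0" --pt "0 0 0 0" --pt "0 0 -0.003 0" --pt "0 0 -0.01 0" --pt "0 0 -0.02 0" --pt "0 0 -0.03 0" --pt "0 0 -0.04 0" --pt "0 0 0 0" --claw 0.065

```text
t: 21.0
eef_pos: [0.4979, -0.0367, 0.3248]
tool_rot: [0.005, -0.136, 0.991, -0.0]
contact_force: [0.8, 0.2, 0.4]
gripper_width: 0.759
```

```bash
python3 - <<'E'
from h import *
from station import read_camera
plan([.5,-.036,.06],105)
c=read_camera("side");pickle.dump(c,open("side20.pkl","wb"))
cv2.imwrite("pics/z20.png",cv2.resize(c["frame"][180:275,220:335],None,fx=6,fy=6,interpolation=cv2.INTER_CUBIC))
E
python3 dep.py 20 side
```

```text
t 21.0 grasp now [ 0.4993 -0.0366  0.1698] tooly 105.6 tilt 0.52 F [0.8 0.2 0.4] w 0.759 q [-0.36  0.3   0.36  2.07 -0.15  0.79  1.94]
tool shift (current axes) [0.0002 0.0005 0.1098] turn 0.6
side wall top far 50 z [37.9 40.5 42.1]
side tail plate 69 z [27.7 29.  30.1]
side tail plate -y 23 z [27.2 28.9 29.7]
side tail plate +y 26 z [27.8 28.7 29.8]
side hump tail end 109 z [39.4 41.  42.2]
side hump lip end 154 z [39.6 40.9 42.3]
side lip-end plate 118 z [27.7 28.9 30.2]
side lip 150 z [40.5 42.1 43.4]
orange x [65.5 66.1 75.1 87.1 87.9] z [34.8 37.7 42.3]
```

View pics/z20.png

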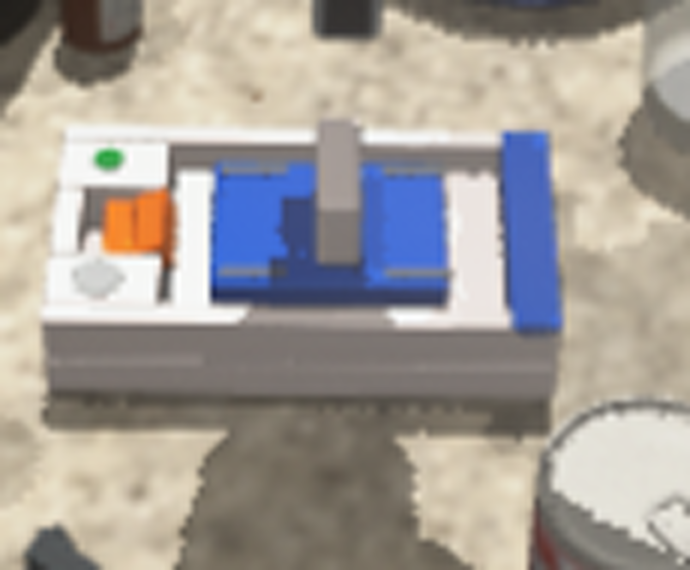

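The cassette lies flat with its rib upright at about (338,190), and the orange catch reaches the tail plate at (172,225). I'll back off for a last look from the top.

Request:
play_rows --pt "0 0 -0.04 0" --pt "0 0 -0.04 0" --pt "0 0.03 0 0" --pt "0 0.04 0 0" --pt "0 0.04 0 0" --pt "0 0.04 0 0" --pt "0 0.04 0 0" --pt "0 0.04 0 0" --pt "0 0.04 0 0" --pt "0 0.03 0 0" --pt "0 0 0 0" --pt "0 0 0 0"

```text
t: 22.25
eef_pos: [0.4148, 0.2528, 0.3989]
tool_rot: [-0.001, -0.137, 0.991, -0.001]
contact_force: [0.1, -0.5, -0.1]
gripper_width: 0.756
```

```bash
python3 - <<'E'
from c import *
from station import read_camera
from h import plan
plan([.5,-.036,.06],105)
for n,S in(("top",(494.87,-39.08,.250)),("side",(493.04,-37.03,.251))):
    c=read_camera(n);pickle.dump(c,open(n+"21.pkl","wb"));cv2.imwrite(f"pics/{n}21.png",c["frame"])
    W,m=cloud(c);P=W[m]*1000
    s=(P[:,2]>50)&(P[:,2]<80)&(np.hypot(P[:,0]-500,P[:,1]+36)<45);q=R.from_euler("z",S[2]).inv().apply(P[s]-[S[0],S[1],0])
    if s.sum():print(n,"rib",s.sum(),q.min(0).round(1),q.max(0).round(1),np.median(q,0).round(1))
    x=np.array([485.,-288])
    for it in range(5):
        s=(np.hypot(*(P[:,:2]-x).T)<30)&(P[:,2]>22)&(P[:,2]<80);q=P[s]
        if len(q)<20: break
        x=least_squares(lambda x:np.hypot(*(q[:,:2]-x).T)-22,x,loss="soft_l1",f_scale=1.).x
    print(n,"shaker",x,len(q))
    a=pickle.load(open(n+"0.pkl","rb"))["frame"].astype(int)
    for k,(X,r) in dict(mill=([.641,.08,.08],.09),drop=([.63,-.158,.05],.05),tin=([.369,.067,.03],.05),glass=([.38,-.192,.045],.05)).items():
        u,v=proj(c,X)[0].astype(int);w=14;d=abs(a[v-w:v+w,u-w:u+w]-c["frame"][v-w:v+w,u-w:u+w].astype(int)).mean();print(k,round(d,1),end=" ")
    print()
E
python3 dep.py 21 side top
```

```text
t 22.25 grasp now [0.4146 0.2526 0.2439] tooly 105.73 tilt 0.11 F [ 0.1 -0.5 -0.1] w 0.756 q [-0.82  0.17  0.16  2.01 -0.03  0.97  1.2 ]
tool shift (current axes) [-0.0043 -0.3007  0.1841] turn 0.73
top rib 156 [ -3.5 -24.   50.4] [14.2 23.7 75.3] [ 3.1 -0.3 70.9]
top shaker [ 484.74125482 -291.6837088 ] 147
mill 5.8 drop 5.9 tin 8.3 glass 6.7 
side shaker [ 485. -288.] 0
mill 8.6 drop 8.2 tin 19.9 glass 19.9 
side wall top far 0 z 
side tail plate 71 z [27.2 29.  30.4]
side tail plate -y 24 z [27.3 28.8 30. ]
side tail plate +y 27 z [27.2 29.5 29.8]
side hump tail end 86 z [39.4 40.9 42.2]
side hump lip end 0 z 
side lip-end plate 0 z 
side lip 65 z [40.5 41.8 43.1]
orange x [65.5 66.  72.5 79.6 81.3] z [35.4 39.  41.9]
top wall top far 85 z [33.3 41.7 44.5]
top tail plate 63 z [27.7 29.8 32.1]
top tail plate -y 22 z [27.5 29.6 32. ]
top tail plate +y 21 z [27.8 30.2 32. ]
top hump tail end 110 z [39.3 42.  44.4]
top hump lip end 158 z [39.5 41.8 44.2]
top lip-end plate 129 z [27.6 29.8 32.6]
top lip 160 z [40.6 42.9 45.4]
orange x [65.5 66.6 75.  84.9 86.6] z [34.8 39.4 44. ]
```

View pics/top21.png

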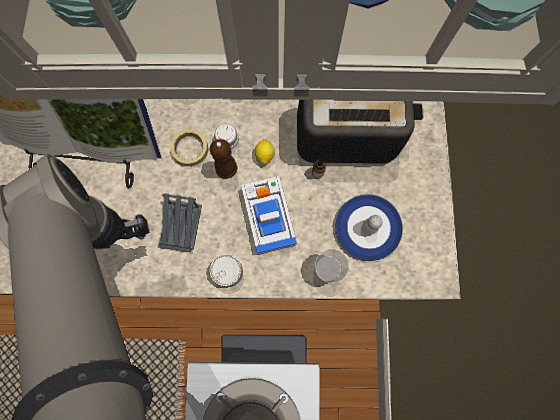

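View pics/side21.png

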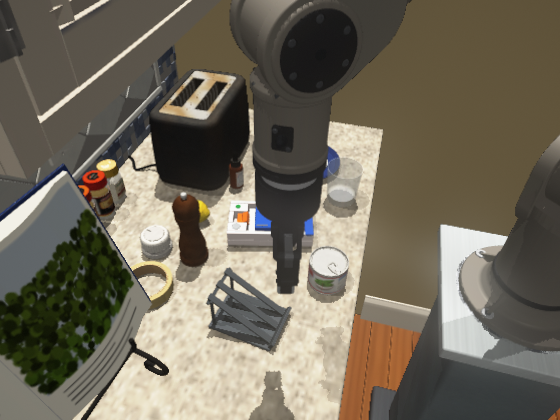

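The top view shows the cassette flat in the bay (268,215) and the shaker standing mid-tray (373,224). The mill, dropper, tin and glass are where they were, and the arm is clear of everything.

```bash
python3 -c "
from station import bot;print(bot.hand_in())"
```

```text
the job is handed in; nothing more can be done
None
```

The job is done and handed in at about 22 s of robot time. The salt shaker was placed first, then the cassette was hooked, swung down and released.

- **Shaker:** it stands upright in the middle of the tray, 2–3 mm from the tray's centre.
- **Cassette:** it lies flat. The plate top reads 29–30 mm at both the tail and lip ends, against 30 mm expected, and did not change after release. The grip rib is centred at about x = 5.4 mm, y = 0 of the station, inside the 4.5–7.5 mm seated range.
- **Catch:** the orange catch is back at its sprung-out position. I take it as snapped over the plate because the tail height dropped to level during the last press. I did not test it by pulling the cassette.
- **Bystanders:** the pepper mill, dropper bottle, tin and glass look unmoved in the last top picture. The arm was clear of everything, with wrist forces no higher than about 18 N in the readings taken.

**Checks that failed or disagreed:**
- The two cameras differed by 2–3 mm sideways, so I averaged them.
- My cassette fit became unreliable, in tilt, sideways position and yaw, once the cassette was low in the bay. I relied on depth readings and pictures there instead.
- In the last side picture the arm hid the shaker and tray, so their final check is from the top view only.

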